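# Unload the UV chest

### The arm

A 6-joint arm with a two-finger parallel gripper is mounted at the origin on a cart in front of the work surface, level with it; the furniture and walls round the work are solid. World frame = base frame: x ahead of the robot, y to its left, z up, the work surface at z = 0. Lengths are in mm, angles in degrees, forces in N, time in s.
With the tool pointing down it reaches from about 300 to 850 mm from the base axis. Payload 4.2 kg.
Tool frame: the origin (TCP) lies at the very end of the fingers, on their centre line; the grasp point (between the pads) lies 19 mm behind it; z points along the fingers, y is the line along which they close (so a half turn about z gives the same grasp; the last joint's range is limited). The gripper opens to 91 mm and grips with 3 to 60 N. Pads are 32 mm wide; open, the fingers measure 118 mm over their backs; the gripper's body (76 mm by 178 mm) begins 60 mm behind the grasp point.
Start: joints at [-65.833, 18.312, 89.639, -0, 72.044, -1.146], TCP at [245.856, -519.806, 213.976] pointing down, gripper open.
Joint ranges: [-177.97, 177.97], [-48.28, 115.42], [12.27, 149.76], [-77.06, 257.06], [2.81, 150.46], [-146.56, 146.56]. Speed limits (degrees/s): [147.25, 147.25, 180, 180, 180, 180].

### API

Orientations are given as [roll, pitch, yaw] about the fixed x, y, z axes, in that order (R = Rz(yaw) Ry(pitch) Rx(roll)).
In Python, from workcell import env, eyes gives the robot as it stands.
- The arm moves only by the tool send_rows, never from a script. Its argument "targets" is text: rows parted by semicolons, each of 7 numbers parted by spaces: the shift along the tool's x, y, z in m, then the turn, a rotation vector about the tool's x, y, z in degrees, then the opening in per cent of the stroke, from 0 (shut) to 100 (fully open). A call has 1 to 12 rows; each row is the pose to reach, as a shift and turn from the pose commanded when the call began, along the tool's axes at that moment; what a row does not reach only later rows make up. A row lasts 1/12 s, in which the tool goes at most 41.7 mm and 7.16 degrees, less where a joint would pass 70% of its speed; a pose out of reach is approached as far as the arm can. A call with a gripper value outside its range is refused whole. The fingers move at their own pace and stop on an object; "grip_force" is the grip in N (left out, the last holds). Time passes only in rows, so rows that repeat a pose let the fingers close. It gives the time, the measured TCP pose, the force, the opening and the grip force at its end, in the units of the state.
- env.state(): the state, without advancing time (a new reading comes with each control period).
- eyes.grab_frame(name): name is "scene" or "side" or "wrist"; returns a dict with "image" (480x640x3 uint8, blue, green, red), "fovy" (degrees; the focal length in pixels is half the picture's height over the tangent of half this angle, whatever the lens; pixels are square), "cx", "cy" (the principal point, pixels), "D" ([k1, k2, p1, p2, k3] as OpenCV has them; the pictures are not rectified), "eye" and "attitude" of the camera in the world. Camera axes: x right, y up, looking along -z (the intrinsics and any distortion apply to the point x, -y, -z); pixel columns grow to the right and rows downward; lengths in mm; the calibration is good to about 2 mm. A picture is of the moment at which its call begins. There is no depth.
- env.job_done(): hands the job in; it is judged then, once.
The state is a dict: "time_s": time; "qpos": joint angles; "qvel": joint speeds; "effort": joint torques, N m; "ee_pos": TCP position; "ee_rot": TCP orientation; "force": force on the tool from outside, world axes, zero at the start; "torque": the same for the moment, N m; "gripper_width": finger opening in mm; "gripper_force": force on a finger pad.
Only numpy, scipy, OpenCV 4.12 (cv2) and the standard library are available. Lean on these libraries where they do the work, as an engineer would, in place of code of your own. Each camera call takes 0.05 s, during which the arm holds its last target. There are 200 camera calls.

### The job

Unload the UV sterilising chest: swing its self-closing hatch up, prop it open with the grey rubber wedge stood in the gap between the chest's left wall and the raised hatch, then take out every instrument and lay each flat in its own compartment of the white tray (forceps in the short compartment, flat spatula in the middle one, brush in the wide one), tips pointing to the tray's far end, while the wedge keeps the hatch open. Then pull the wedge out so that the hatch closes, and stand the wedge upright on the lipped steel ledge on the chest's right side, without knocking over the reagent bottle.

Things in the scene. Friction and masses are not known exactly. Their poses are not given: they have to be found in the camera images.
- uv_chest: White UV sterilising chest, fixed, turned at most 6 degrees. Origin: middle of the underside of its main box; x along the hinge line, away from the robot, y left to the hinge, z up. Chamber x -90..90, y -100..100 mm; walls 8 to 10 mm, the left one 15 mm thick (y 100..115); rim z 115 mm. Left of it an open deck, y 115..161, top z 48 mm.
- chamber (a point): Middle of the chamber on its rests: chest x 0, y 0, z 82 mm, axes as the chest. Three lanes along x at y -52, 0, 52 mm, 36 mm wide between ridges 9 mm high; an instrument lies in each on the rests. Across the middle, x -33..33 mm, is a trough 10 mm deeper without ridges, with room for the fingers.
- hatch (a joint): Hatch angle, rad: 0 shut, grows as it swings up and over to the left; upright 1.57, stop 1.92, about 1.75 when it rests on the seated wedge. A spring and damper close it slowly: let go at the stop it is at 1.1 after some 15 s, shut after some 25 s. Swinging it at 0.5 rad/s takes about 7 N at the bar.
- hatch_hinge (a point): Point on the hatch's axis: chest x 0, y 105, z 70 mm; the axis runs along the chest's x. The hatch is a plate 10 mm thick, 220 mm long in x; shut, its underside is 47 mm above the axis (z 117) and it reaches from y 120 to -130 mm. Axes as the chest.
- hatch_bar (a point): Middle of the hatch's round steel grip bar, 12 mm thick, 80 mm free length along the chest's x, on two posts 35 mm off the hatch's free edge, in the plate's plane. Shut it is at chest x -30, y -165, z 122 mm: 270 mm from the axis in -y, 52 mm above it. Moves with the hatch; it can turn in the fingers.
- prop_seat (a point): On the deck at chest x 68, y 131.5, z 48 mm, axes as the chest: where the middle of the wedge's foot belongs, flat face against the left wall, wide side to the hatch (chest x from -70 to 70 mm holds too, but in the middle it is in the hand's way). From the rim down to the deck is 67 mm.
- ledge (a point): Middle of the floor of the steel ledge on the chest's right side, beside the grip bar, where the wedge is kept: chest x 64, y -150, z 30 mm, axes as the chest; the floor is 70 mm in x by 74 mm in y inside a 5 mm lip. The shut hatch overhangs it to y -130 mm; the wedge fits there with its axes along the chest's, grip leaning away from the hatch.
- wedge: Loose grey hard-rubber hatch wedge, about 0.22 kg, standing on the worktop. Origin: middle of its foot, z up. Foot 44 (x) by 33 mm (y), body 74 mm high; -y face flat and upright, +y face leans out 10 degrees, 45 mm thick at the top. Above it a black grip 26 mm thick in x, 22 the other way, leans 30 degrees to -y and ends 143 mm up: hold it across x at y -24, z 114 mm.
- tray: White instrument tray, fixed, 180 x 185 mm. Origin: middle of its underside; x along the three compartments to the far end. Floor of the compartments z 12 mm, walls to z 24 mm. Across the middle (x -35..35 mm) an open trough, floor z 3 mm, without walls between the compartments: room for the fingers.
- slot_forceps (a point): Middle of the floor of the short compartment (134 x 28 mm), at tray y +55 mm. Axes as the tray.
- slot_spatula (a point): Middle of the floor of the middle compartment (164 x 28 mm), at tray y 0. Axes as the tray.
- slot_brush (a point): Middle of the floor of the wide compartment (164 x 36 mm), at tray y -55 mm. Axes as the tray.
- spatula: Flat weighing spatula, 150 mm long (x -75..75), may be absent. Origin on its underside, x to the blade. Black handle 12 wide, 9 mm high, x -75..20 mm; steel blade 18 wide, 3 mm high. Hold it near x -8 mm. Starts in a lane of the chest, tip away from the robot.
- spatula_tip (a point): Tip of the spatula's blade.
- brush: White-handled balance brush, 149 mm long (x -75..74), may be absent. Origin on its underside, x to the bristles. Handle 12 wide, 10 mm high, x -75..14 mm; bristles 26 mm wide. Hold it near x -8 mm. Starts in a lane of the chest, tip away from the robot.
- brush_tip (a point): Tip of the bristles.
- forceps: Steel forceps lying flat, 121 mm long, 17 wide at mid-length, 8 mm high, may be absent. Origin on the underside at mid-length; long axis y, points at -y. Hold across both legs at mid-length. Starts in a lane of the chest, points away from the robot.
- forceps_tip (a point): Points of the forceps.
- bottle: White reagent bottle, 68 mm across, 156 mm high, a bystander at the left. Origin: middle of its foot.

How it is judged (in metres and radians):
On the way, in this order (a step that is already met when the one before it is completed fails the run):
1. the hatch is swung up past upright (value of joint hatch above 1.6 rad), for 0.1 s.
2. the wedge stands in the gap behind the hatch's hinge side and by itself holds the hatch open, nothing in or on the fingers (x of wedge in the frame of prop_seat between -0.16 and 0.02 m and y of wedge in the frame of prop_seat between -0.012 and 0.015 m and z of wedge in the frame of prop_seat between -0.006 and 0.015 m and angle between wedge's own z axis and vertical below 0.2 rad and value of joint hatch above 1.6 rad and contact force between wedge and uv_chest above 0.3 N and contact force between each of wedge, anything else and the fingers below 0.2 N), for 0.5 s.
3. with the hatch still propped, every instrument that was in the chest lies in its compartment (x of spatula in the frame of slot_spatula between -0.035 and 0.035 m and y of spatula in the frame of slot_spatula between -0.01 and 0.01 m and z of spatula in the frame of slot_spatula between -0.004 and 0.005 m and angle between each of spatula, brush, forceps's own z axis and vertical below 0.1 rad and angle between the x axis of spatula and the x axis of slot_spatula, either way round below 0.15 rad and x of spatula_tip in the frame of slot_spatula above 0.03 m and linear speed of each of spatula, brush, forceps below 0.03 m/s and x of brush in the frame of slot_brush between -0.035 and 0.035 m and y of brush in the frame of slot_brush between -0.01 and 0.01 m and z of brush in the frame of slot_brush between -0.004 and 0.005 m and angle between the x axis of brush and the x axis of slot_brush, either way round below 0.15 rad and x of brush_tip in the frame of slot_brush above 0.03 m and x of forceps in the frame of slot_forceps between -0.035 and 0.035 m and y of forceps in the frame of slot_forceps between -0.01 and 0.01 m and z of forceps in the frame of slot_forceps between -0.004 and 0.005 m and angle between the y axis of forceps and the x axis of slot_forceps, either way round below 0.15 rad and x of forceps_tip in the frame of slot_forceps above 0.03 m and value of joint hatch above 1.6 rad), for 0.3 s.
At the end, for the whole second after the job is handed in: Each instrument lies flat (0.1 rad) on the floor of its own compartment, along it (0.15 rad), within 10 mm of its middle line, tip to the tray's +x end; the wedge stands upright (0.12 rad) on the ledge's floor; the hatch is closed (under 0.05 rad); all at rest (x of spatula in the frame of slot_spatula between -0.035 and 0.035 m and y of spatula in the frame of slot_spatula between -0.01 and 0.01 m and z of spatula in the frame of slot_spatula between -0.004 and 0.005 m and angle between each of spatula, brush, forceps's own z axis and vertical below 0.1 rad and angle between the x axis of spatula and the x axis of slot_spatula, either way round below 0.15 rad and x of spatula_tip in the frame of slot_spatula above 0.03 m and linear speed of each of spatula, brush, forceps, wedge below 0.03 m/s and x of brush in the frame of slot_brush between -0.035 and 0.035 m and y of brush in the frame of slot_brush between -0.01 and 0.01 m and z of brush in the frame of slot_brush between -0.004 and 0.005 m and angle between the x axis of brush and the x axis of slot_brush, either way round below 0.15 rad and x of brush_tip in the frame of slot_brush above 0.03 m and x of forceps in the frame of slot_forceps between -0.035 and 0.035 m and y of forceps in the frame of slot_forceps between -0.01 and 0.01 m and z of forceps in the frame of slot_forceps between -0.004 and 0.005 m and angle between the y axis of forceps and the x axis of slot_forceps, either way round below 0.15 rad and x of forceps_tip in the frame of slot_forceps above 0.03 m and x of wedge in the frame of ledge between -0.03 and 0.03 m and y of wedge in the frame of ledge between -0.03 and 0.03 m and z of wedge in the frame of ledge between -0.006 and 0.008 m and angle between wedge's own z axis and vertical below 0.12 rad and value of joint hatch below 0.05 rad); the robot touches nothing.
It fails at once if the reagent bottle is knocked over (angle between bottle's own z axis and vertical above 0.6 rad).
Of spatula, brush, forceps only 2 to 3 are there at a start; the rules pass over those that are not, and their reading is None.
At some moment in a run one of spatula, brush, forceps may be knocked a few centimetres aside while the robot is not near it.
It also fails if it takes over 210 s, if anything falls off the work surface, if the arm or the gripper's body presses on something with over 40 N, if the wrist force passes 120 N, or if a joint passes its speed limit or range.

## Working session

There is one attempt and no reset: what is moved stays moved. The work goes in short steps, Python scripts to look and compute and a tool call to move; the robot and the scene stay as the last step left them, time stands still between calls to the robot, and variables do not carry over. Pictures are saved under pics/ and viewed, at most 17 in all, crops included, and the job is handed in when it is done.

Besides the shell and the picture viewer there is one more tool, called after "Call:" by a JSON object that holds its "fn" and its "kwargs". send_rows: Moves the arm, as the interface text tells. Its arguments: {"type":"object","properties":{"targets":{"type":"string"},"grip_force":{"type":"number"}},"required":["targets"]}

```bash
ls; mkdir -p pics; cat > h.py <<'E'
import numpy as np, cv2
from scipy.spatial.transform import Rotation as R
from workcell import env, eyes
def snap(name,fn=None):
    f=eyes.grab_frame(name)
    if fn: cv2.imwrite('pics/'+fn,f['image'])
    return f
def K(f):
    h=f['image'].shape[0]; fl=h/2/np.tan(np.radians(f['fovy'])/2)
    return np.array([[fl,0,f['cx']],[0,fl,f['cy']],[0,0,1]])
def Rc(f):
    a=np.array(f['attitude'],float)
    if a.shape==(3,3): return a
    return R.from_euler('xyz',a,degrees=True).as_matrix() if a.size==3 else R.from_quat(a).as_matrix()
def ray(f,px):
    p=cv2.undistortPoints(np.array(px,float).reshape(-1,1,2),K(f),np.array(f['D'],float)).reshape(-1,2)
    d=np.c_[p[:,0],-p[:,1],-np.ones(len(p))]@Rc(f).T
    return np.array(f['eye'],float),d
def onz(f,px,z):
    e,d=ray(f,px); return e+d*((z-e[2])/d[:,2])[:,None]
def proj(f,P):
    c=(np.atleast_2d(P)-np.array(f['eye']))@Rc(f)
    c=c*[1,-1,-1]
    return cv2.projectPoints(c,np.zeros(3),np.zeros(3),K(f),np.array(f['D'],float))[0].reshape(-1,2)
def tri(obs):
    A=np.zeros((3,3));b=np.zeros(3)
    for f,px in obs:
        e,d=ray(f,px);d=d[0]/np.linalg.norm(d[0]);M=np.eye(3)-np.outer(d,d);A+=M;b+=M@e
    X=np.linalg.solve(A,b)
    return X,[np.round(proj(f,X)[0]-px,1) for f,px in obs]
E
python3 - <<'E'
from h import *
for n in ['scene','side','wrist']:
    f=snap(n,n+'0.png'); print(n,f['fovy'],f['cx'],f['cy'],f['D'],f['eye'],f['attitude'])
print(env.state())
E
```

```text
pics
scene 45.29632680357096 332.9468813159142 237.60212691419184 [-0.13549907  0.          0.          0.          0.        ] [-319.75597418  619.12346684 1295.45525492] [  39.92263449   -0.82776518 -124.86879629]
side 47.457267351612025 314.19473224390475 241.94598827729953 [-0.00595881  0.          0.          0.          0.        ] [ 167.73983664 -759.81412383 1546.62729129] [ 30.78643942   0.29892378 -20.79392091]
wrist 67.45405264493381 317.053042960283 234.37990333111657 [-0.03363975  0.          0.          0.          0.        ] [ 311.67847717 -489.55795491  383.86970187] [-14.91310823   0.13191779 -64.63472245]
{'time_s': 0.15, 'qpos': array([-6.58343053e+01,  1.83419970e+01,  8.96886581e+01, -8.24635527e-04,
        7.20452493e+01, -1.14599273e+00]), 'qvel': array([ 0.08957194, -0.09778149, -0.2114441 ,  0.03046664,  0.04618208,
       -0.06065276]), 'effort': array([-6.85831164e-04, -4.12773800e+01, -2.32153666e+01,  7.27566169e-02,
        4.33229806e-02, -1.02832371e-04]), 'ee_pos': array([ 245.67883651, -519.45650976,  213.33722574]), 'ee_rot': array([-1.79924095e+02, -7.34106419e-04,  2.53119417e+01]), 'force': array([ 0.29147774, -0.46382503,  0.06262604]), 'torque': array([ 0.06357761, -0.0070282 ,  0.03440191]), 'gripper_force': 0.0, 'gripper_width': 91.37247949225478}
```

View pics/scene0.png

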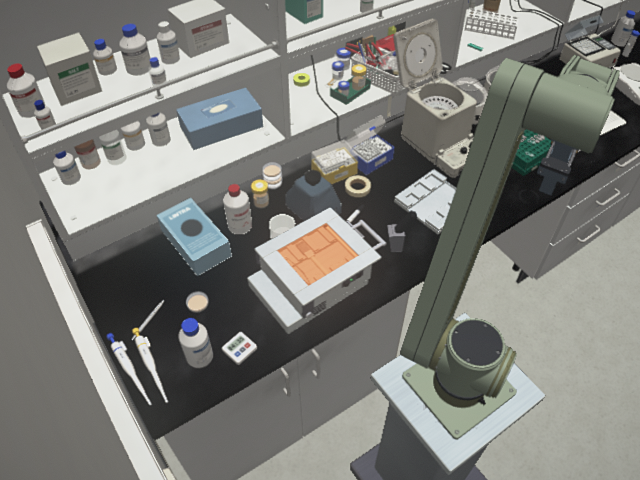

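View pics/side0.png

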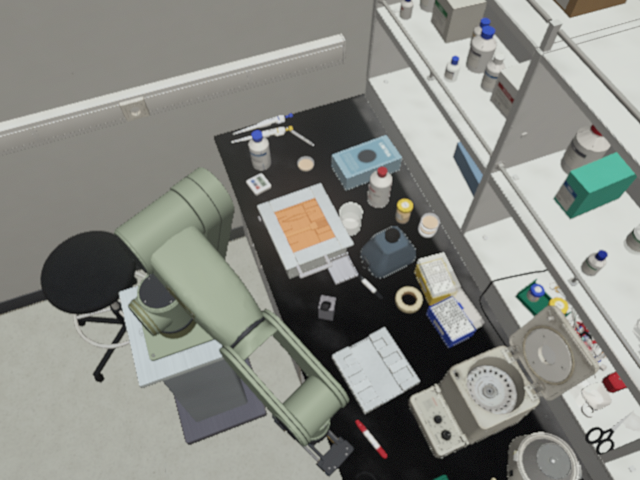

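The scene picture shows the chest around (318,262), wedge at (396,238) and tray at (425,198). In the side picture the chest is at (305,228), wedge at (327,307) and tray at (375,370). I'll enlarge the relevant parts.

```bash
python3 - <<'E'
import cv2
a=cv2.imread('pics/scene0.png')[160:340,235:475]; cv2.imwrite('pics/sc.png',cv2.resize(a,None,fx=3.3,fy=3.3,interpolation=cv2.INTER_CUBIC))
a=cv2.imread('pics/side0.png')[175:415,240:430]; cv2.imwrite('pics/sd.png',cv2.resize(a,None,fx=2.5,fy=2.5,interpolation=cv2.INTER_CUBIC))
E
```

```text
(no output)
```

View pics/sc.png

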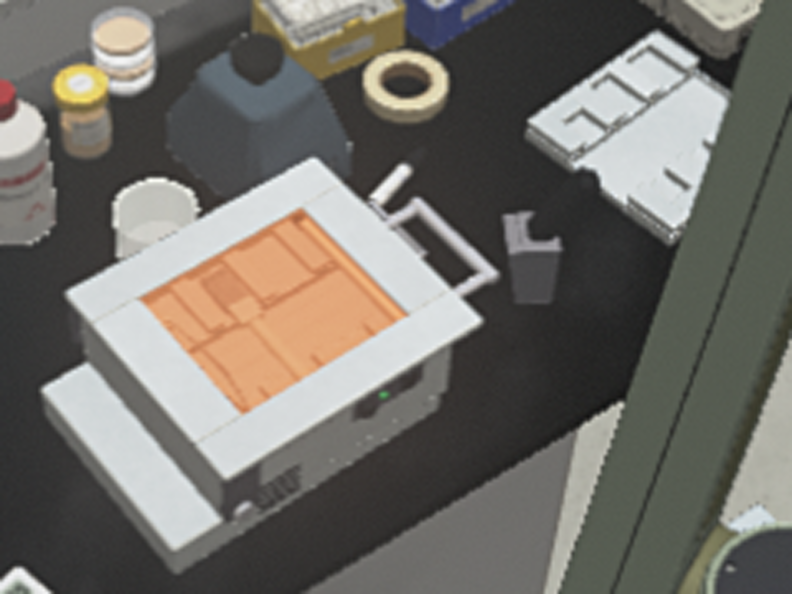

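View pics/sd.png

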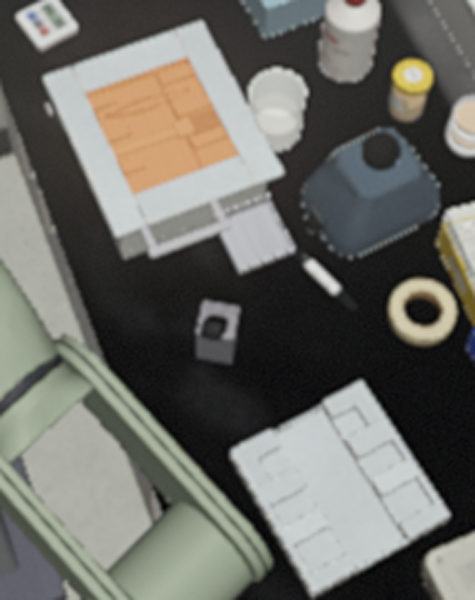

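The crops show the hatch's four corners and the bar in both views, the wedge with its black grip, and the tray whole in the side view. Next I'll triangulate.

```bash
cat > m1.py <<'E'
from h import *
fs=snap('scene');fd=snap('side')
S=lambda x,y:np.array([x/3.3+235-.35,y/3.3+160-.35]); D=lambda x,y:np.array([x/2.5+240-.3,y/2.5+175-.3])
C={'hf':(S(68,293),D(203,22)),'ff':(S(315,158),D(283,175)),'fn':(S(482,322),D(118,237)),'hn':(S(226,480),D(45,77)),
'barfar':(S(417,205),D(217,222)),'barnear':(S(494,274),D(152,250)),'wedgetopfar_L':(S(503,214),D(242,303))}
for k,(a,b) in C.items():
    X,e=tri([(fs,a),(fd,b)]);print(k,X.round(1),*e)
for n,f,i in(('s',fs,0),('d',fd,1)):
    P=np.array([onz(f,[C[k][i]],127)[0] for k in('hn','hf','ff','fn')])
    c=P.mean(0);vx=(P[1]+P[2]-P[0]-P[3])/2;vy=(P[0]+P[1]-P[2]-P[3])/2
    print(n,c.round(1),np.linalg.norm(vx),np.linalg.norm(vy),np.degrees(np.arctan2(vx[1],vx[0])),np.degrees(np.arctan2(-vy[0],vy[1])))
T=[D(232,455),D(362,382),D(450,517),D(315,595)]
P=onz(fd,T,24);print('tray',P.round(1),P.mean(0),[np.linalg.norm(P[i]-P[i-1]).round(1) for i in range(4)])
print('tray yaw',[np.degrees(np.arctan2(*(P[j]-P[i])[1::-1])) for i,j in((0,1),(3,2),(1,0),(0,3))])
for z in(0,74):print('wedge',z,onz(fd,[D(242,303),D(237,363),D(203,300),D(196,355)],z).round(0).tolist(),onz(fs,[S(516,302),S(555,303),S(503,214),S(560,248)],z).round(0).tolist())
E
python3 m1.py
```

```text
hf [560.  233.8 123.1] [-0.1 -0.1] [-0.1  0.1]
ff [569.8 -13.1 120.5] [0.4 0.3] [ 0.3 -0.4]
fn [353.6 -22.1 119.6] [-0. -0.] [-0.  0.]
hn [342.4 225.7 121.8] [-0.2 -0.1] [-0.1  0.1]
barfar [471.2 -48.2 129.1] [0.9 0.7] [ 0.7 -0.8]
barnear [383.6 -56.3 126.2] [-0.2 -0.2] [-0.2  0.2]
wedgetopfar_L [ 465.9 -135.    72.3] [-0.6 -0.5] [-0.5  0.6]
s [452.8 108.7 127. ] 217.47223785788486 245.0635154623821 2.1478541403597875 2.387825074483648
d [455.2 102.7 127. ] 215.76769886418077 248.65032633862285 2.3316607958159747 2.048708232121191
tray [[ 394.9 -288.1   24. ]
 [ 572.3 -259.9   24. ]
 [ 597.4 -442.9   24. ]
 [ 420.9 -467.8   24. ]] [ 496.35826276 -364.65323791   24.        ] [np.float64(181.6), np.float64(179.6), np.float64(184.7), np.float64(178.3)]
tray yaw [np.float64(9.041417264752942), np.float64(8.054247028710824), np.float64(-170.95858273524706), np.float64(-81.7643874881856)]
wedge 0 [[483.0, -103.0, 0.0], [447.0, -175.0, 0.0], [439.0, -82.0, 0.0], [404.0, -148.0, 0.0]] [[423.0, -126.0, 0.0], [403.0, -153.0, 0.0], [510.0, -180.0, 0.0], [449.0, -197.0, 0.0]]
wedge 74 [[468.0, -135.0, 74.0], [434.0, -203.0, 74.0], [426.0, -114.0, 74.0], [393.0, -177.0, 74.0]] [[380.0, -83.0, 74.0], [361.0, -109.0, 74.0], [462.0, -134.0, 74.0], [405.0, -151.0, 74.0]]
```

Call:
{"fn": "send_rows", "kwargs": {"targets": "0.333 -0.273 -0.117 0 0 23 100;0.333 -0.273 -0.117 0 0 23 100;0.333 -0.273 -0.117 0 0 23 100;0.333 -0.273 -0.117 0 0 23 100;0.333 -0.273 -0.117 0 0 23 100;0.333 -0.273 -0.117 0 0 23 100;0.333 -0.273 -0.117 0 0 23 100;0.333 -0.273 -0.117 0 0 23 100;0.333 -0.273 -0.117 0 0 23 100;0.333 -0.273 -0.117 0 0 23 100;0.333 -0.273 -0.117 0 0 23 100;0.333 -0.273 -0.117 0 0 23 100"}}

```text
time_s: 1.25
ee_pos: [432.6, -126.4, 332.7]
ee_rot: [-179.9, -0.3, 2.7]
force: [0.1, -0.0, 0.9]
gripper_width: 91.2
gripper_force: 0.0
```

Call:
{"fn": "send_rows", "kwargs": {"targets": "0 0 0 0 0 0 100;0 0 0 0 0 0 100;0 0 0 0 0 0 100;0 0 0 0 0 0 100"}}

```text
time_s: 1.58
ee_pos: [429.5, -131.6, 330.5]
ee_rot: [-180.0, 0.1, 2.2]
force: [-0.4, 1.3, -0.3]
gripper_width: 91.0
gripper_force: 0.0
```

```bash
cat >> h.py <<'E'
def to(P,yaw,frm=None,fyaw=None,tilt=None):
    "rel. row (m,deg) tool-down target (TCP mm), from given commanded pose or measured"
    s=env.state(); p=np.array(s['ee_pos'] if frm is None else frm,float); r=R.from_euler('xyz',s['ee_rot'] if fyaw is None else [180,0,fyaw],degrees=True)
    t=R.from_euler('xyz',[180,0,yaw],degrees=True)
    return np.r_[r.inv().apply(np.array(P)-p)/1000,(r.inv()*t).as_rotvec(degrees=True)].round(4)
E
python3 - <<'E'
from h import *
f=snap('wrist','w1.png'); s=env.state(); print(s['time_s'],s['ee_pos'],s['ee_rot'],s['force'],f['eye'],f['attitude'])
C=R.from_euler('z',2.3,degrees=True)
o=np.array([456.3,111.1,0])
P={k:o+C.apply(v) for k,v in dict(bar=[-30,-165,122],ledge=[64,-150,30],fn=[-110,-130,127],ff=[110,-130,127]).items()}
for k in P: print(k,P[k].round(1),proj(f,P[k]).round(0))
E
```

```text
1.6333 [ 429.59806065 -131.61563293  330.57040803] [-1.79998595e+02  4.57945126e-02  2.19233792e+00] [-0.12826594 -0.69360543  0.85673625] [ 502.459893   -129.61242926  501.06517622] [-1.49840916e+01  9.70051831e-03 -8.77537777e+01]
bar [432.9 -55.  122. ] [[245. 203.]]
ledge [526.3 -36.2  30. ] [[243. 116.]]
fn [351.6 -23.2 127. ] [[216. 275.]]
ff [571.4 -14.4 127. ] [[200.  60.]]
```

View pics/w1.png

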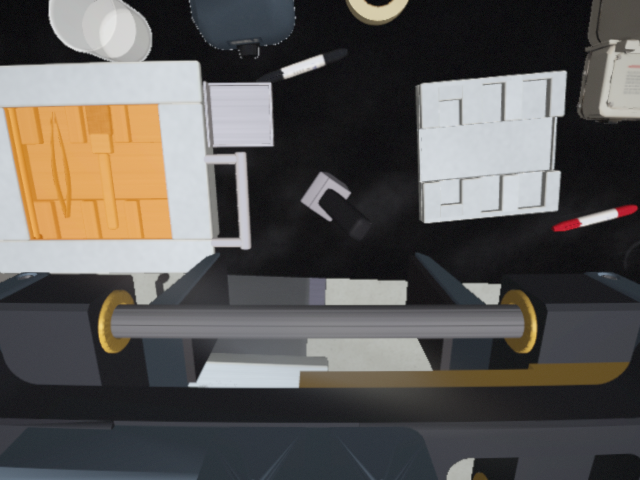

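The wrist view matches the prediction: bar middle at (243,202), hatch free corners at (200,62) and (214,272). The wedge sits near (335,205), turned roughly 40°, and the tray corners are (416,87), (566,71), (559,207) and (422,222). I'll take a second wrist place for the wedge and tray.

Call:
{"fn": "send_rows", "kwargs": {"targets": "0.010 0.110 0.0 0 0 0 100;0.010 0.110 0.0 0 0 0 100;0.010 0.110 0.0 0 0 0 100;0.010 0.110 0.0 0 0 0 100;0.010 0.110 0.0 0 0 0 100;0.010 0.110 0.0 0 0 0 100;0.010 0.110 0.0 0 0 0 100"}}

```text
time_s: 2.22
ee_pos: [444.2, -239.4, 331.0]
ee_rot: [-180.0, 0.0, 2.3]
force: [-0.4, -0.5, 0.2]
gripper_width: 90.8
gripper_force: 0.0
```

```bash
python3 - <<'E'
from h import *
import pickle
f=snap('wrist','w2.png'); pickle.dump(f,open('w2.pkl','wb'))
p=proj(f,[[430,-140,74],[500,-365,24]]).round(0);print(p)
f1=cv2.imread('pics/w1.png')
g=dict(f);g['image']=f1;g['eye']=np.array([502.459893,-129.61242926,501.06517622]);g['attitude']=np.array([-14.984,0.0097,-87.7538]);pickle.dump(g,open('w1.pkl','wb'))
def crop(im,x,y,w,h,s): return cv2.resize(im[y:y+h,x:x+w],None,fx=s,fy=s,interpolation=cv2.INTER_CUBIC)
x,y=map(int,p[0]); a=crop(f1,285,150,100,100,4); b=crop(f['image'],x-50,y-50,100,100,4); print('origin b',x-50,y-50)
cv2.imwrite('pics/wd.png',np.hstack([a,b]))
E
```

```text
[[234. 210.]
 [414. 157.]]
origin b 184 160
```

View pics/wd.png

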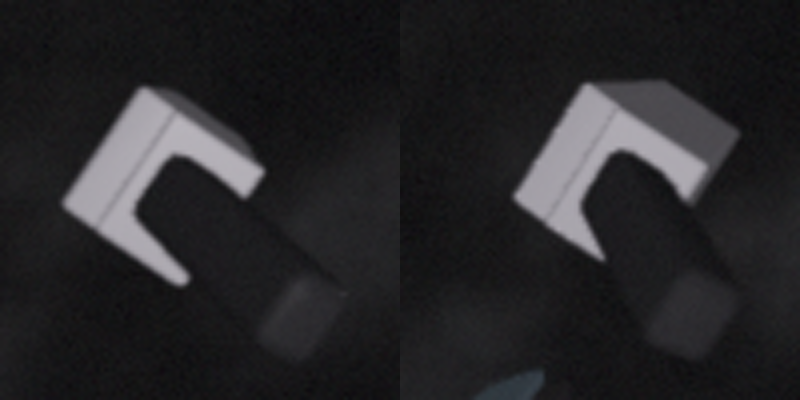

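View pics/w2.png

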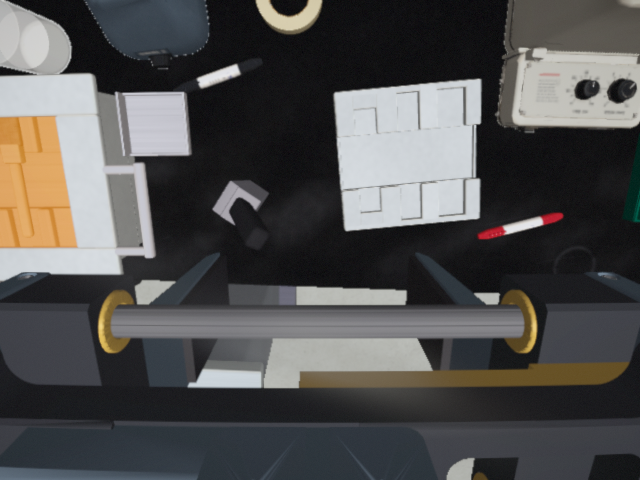

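```bash
cat > m2.py <<'E'
from h import *
import pickle
f1=pickle.load(open('w1.pkl','rb'));f2=pickle.load(open('w2.pkl','rb'))
A=lambda x,y:np.array([285+x/4-.4,150+y/4-.4]);B=lambda x,y:np.array([184+x/4-.4,160+y/4-.4])
W={'a':(A(140,87),B(187,83)),'b':(A(62,205),B(114,197)),'c':(A(265,172),B(309,165)),'g':(A(302,318),B(292,316))}
X={}
for k,(p,q) in W.items():
    X[k],e=tri([(f1,p),(f2,q)]);print(k,X[k].round(1),*e)
for f,i in((f1,0),(f2,1)):
    Q={k:onz(f,[W[k][i]],74)[0] for k in'abc'}
    v=Q['a']-Q['b'];u=Q['a']-Q['c'];print(np.linalg.norm(v),np.linalg.norm(u),np.degrees(np.arctan2(v[1],v[0])),np.degrees(np.arctan2(-u[0],u[1])))
    # origin: mid(a,b) is y=+28.5
    m=(Q['a']+Q['b'])/2;yd=u/np.linalg.norm(u);print('foot',(m-28.5*yd).round(1),'grip',(m-52.5*yd).round(1))
T=[((416,87),(334,93)),((566,71),(481,80)),((559,207),(480,219)),((422,222),(345,230))]
P=[]
for p,q in T:
    x,e=tri([(f1,np.array(p)),(f2,np.array(q))]);P.append(x);print('tray',x.round(1),*e)
for f,i in((f1,0),(f2,1)):
    Q=onz(f,[t[i] for t in T],24);vx=(Q[0]+Q[1]-Q[2]-Q[3])/2;vy=(Q[0]+Q[3]-Q[1]-Q[2])/2
    print(Q.mean(0).round(1),np.linalg.norm(vx),np.linalg.norm(vy),np.degrees(np.arctan2(vx[1],vx[0])),np.degrees(np.arctan2(-vy[0],vy[1])))
E
python3 m2.py
```

```text
a [ 464.1 -134.1   65.3] [0.  0.1] [-0.  -0.1]
b [ 428.4 -111.8   68.7] [-0.  -0.2] [0.  0.2]
c [ 441.5 -172.4   73. ] [-0.  -0.2] [0.  0.2]
g [ 413.  -177.9  138.5] [-0. -0.] [0. 0.]
42.119687939531 44.992902498625504 -31.409365813844918 -31.65855918918658
foot [ 432.1 -147.3   74. ] grip [ 419.5 -167.7   74. ]
42.07959680620209 43.06635446633677 -32.892631653056505 -32.51072473954644
foot [ 432.1 -148.8   74. ] grip [ 419.2 -169.    74. ]
tray [ 575.1 -257.1   -2.9] [ 0.  -1.2] [0.1 1.2]
tray [ 598.9 -440.2   20.1] [-0.1  0.5] [ 0.  -0.5]
tray [ 424.7 -460.8   29.6] [0.3 2. ] [-0.3 -2. ]
tray [ 394.4 -281.6    9.5] [0.  0.3] [-0.  -0.3]
[ 498.3 -357.2   24. ] 173.96698204677276 189.10529619535674 8.700508148122049 8.727649737864972
[ 497.4 -359.8   24. ] 178.14121795459684 184.8438300155812 8.088101484308082 7.371225638751245
```

The wedge stands with its foot at about (432,-148), yaw -32°, and its grip at (419,-168). The tray is about (497.5,-359.5), yaw 8.3°. Now to plan the bar grasp and swing.

```bash
python3 - <<'E'
from h import *
s=env.state();print(s['ee_pos'],s['ee_rot'])
print(to([433,-55,170],2.3),to([433,-55,110],2.3))
r=274.96;f0=np.radians(10.9)
b=lambda t:np.array([-r*np.cos(f0+t),r*np.sin(f0+t)])
th=np.r_[.02,.05,.08,.12+.04*np.arange(45)]
th=np.r_[th[:47],1.9]
for c in range(4):
    s0=b(0 if c==0 else th[12*c-1])
    print(c,th[12*c+11].round(2),';'.join('0 %.3f %.3f 0 0 0 0'%tuple(-(b(t)-s0)/1000) for t in th[12*c:12*c+12]))
E
```

```text
[ 444.29934829 -239.24019888  331.19129682] [-1.79990554e+02 -1.49755114e-02  2.36004375e+00]
[-0.0037 -0.1845  0.1612 -0.0095 -0.015   0.06  ] [-0.0038 -0.1845  0.2212 -0.0095 -0.015   0.06  ]
0 0.44 0 -0.001 -0.005 0 0 0 0;0 -0.003 -0.013 0 0 0 0;0 -0.005 -0.021 0 0 0 0;0 -0.008 -0.032 0 0 0 0;0 -0.012 -0.042 0 0 0 0;0 -0.016 -0.053 0 0 0 0;0 -0.020 -0.063 0 0 0 0;0 -0.025 -0.073 0 0 0 0;0 -0.030 -0.082 0 0 0 0;0 -0.036 -0.092 0 0 0 0;0 -0.042 -0.101 0 0 0 0;0 -0.048 -0.110 0 0 0 0
1 0.92 0 -0.007 -0.009 0 0 0 0;0 -0.014 -0.017 0 0 0 0;0 -0.021 -0.025 0 0 0 0;0 -0.029 -0.033 0 0 0 0;0 -0.037 -0.041 0 0 0 0;0 -0.045 -0.048 0 0 0 0;0 -0.053 -0.055 0 0 0 0;0 -0.062 -0.062 0 0 0 0;0 -0.071 -0.068 0 0 0 0;0 -0.081 -0.074 0 0 0 0;0 -0.090 -0.079 0 0 0 0;0 -0.100 -0.084 0 0 0 0
2 1.4 0 -0.010 -0.005 0 0 0 0;0 -0.020 -0.009 0 0 0 0;0 -0.030 -0.013 0 0 0 0;0 -0.041 -0.016 0 0 0 0;0 -0.051 -0.019 0 0 0 0;0 -0.062 -0.022 0 0 0 0;0 -0.073 -0.024 0 0 0 0;0 -0.084 -0.026 0 0 0 0;0 -0.095 -0.027 0 0 0 0;0 -0.106 -0.028 0 0 0 0;0 -0.117 -0.029 0 0 0 0;0 -0.128 -0.029 0 0 0 0
3 1.9 0 -0.011 0.000 0 0 0 0;0 -0.022 0.001 0 0 0 0;0 -0.033 0.003 0 0 0 0;0 -0.044 0.004 0 0 0 0;0 -0.055 0.007 0 0 0 0;0 -0.065 0.009 0 0 0 0;0 -0.076 0.012 0 0 0 0;0 -0.086 0.016 0 0 0 0;0 -0.097 0.020 0 0 0 0;0 -0.107 0.024 0 0 0 0;0 -0.117 0.028 0 0 0 0;0 -0.131 0.036 0 0 0 0
```

Call:
{"fn": "send_rows", "kwargs": {"targets": "-0.004 -0.184 0.14 0 0 0 33;-0.004 -0.184 0.14 0 0 0 33;-0.004 -0.184 0.14 0 0 0 33;-0.004 -0.184 0.14 0 0 0 33;-0.004 -0.184 0.14 0 0 0 33;-0.004 -0.184 0.14 0 0 0 33;-0.004 -0.184 0.14 0 0 0 33;-0.004 -0.184 0.14 0 0 0 33;-0.004 -0.184 0.14 0 0 0 33;-0.004 -0.184 0.14 0 0 0 33"}}

```text
time_s: 3.1
ee_pos: [434.3, -57.3, 192.3]
ee_rot: [179.9, -0.2, 2.3]
force: [-0.9, -0.3, -0.4]
gripper_width: 30.6
gripper_force: 0.0
```

Call:
{"fn": "send_rows", "kwargs": {"targets": "0 0 0.02 0 0 0 33;0 0 0.04 0 0 0 33;0 0 0.06 0 0 0 33;0 0 0.081 0 0 0 33;0 0 0.081 0 0 0 33;0 0 0.081 0 0 0 33"}}

```text
time_s: 3.6
ee_pos: [433.4, -57.3, 110.2]
ee_rot: [180.0, 0.0, 2.2]
force: [0.1, 0.5, 1.0]
gripper_width: 30.1
gripper_force: 0.0
```

Call:
{"fn": "send_rows", "kwargs": {"targets": "0 0 0 0 0 0 0;0 0 0 0 0 0 0;0 0 0 0 0 0 0;0 0 0 0 0 0 0;0 0 0 0 0 0 0;0 0 0 0 0 0 0", "grip_force": 25}}

```text
time_s: 4.1
ee_pos: [434.3, -52.0, 110.9]
ee_rot: [-179.5, -0.2, 2.1]
force: [2.9, 18.2, -2.3]
gripper_width: 11.5
gripper_force: 25.0
```

Call:
{"fn": "send_rows", "kwargs": {"targets": "0 -0.003 -0.002 0 0 0 0;0 -0.008 -0.013 0 0 0 0;0 -0.010 -0.021 0 0 0 0;0 -0.013 -0.032 0 0 0 0;0 -0.017 -0.042 0 0 0 0;0 -0.021 -0.053 0 0 0 0;0 -0.025 -0.063 0 0 0 0;0 -0.030 -0.073 0 0 0 0;0 -0.035 -0.082 0 0 0 0;0 -0.041 -0.092 0 0 0 0;0 -0.047 -0.101 0 0 0 0;0 -0.053 -0.110 0 0 0 0"}}

```text
time_s: 5.1
ee_pos: [432.2, -6.0, 221.7]
ee_rot: [179.6, -0.2, 2.4]
force: [2.6, -8.2, -3.3]
gripper_width: 11.1
gripper_force: 25.0
```

Call:
{"fn": "send_rows", "kwargs": {"targets": "0 -0.007 -0.009 0 0 0 0;0 -0.014 -0.017 0 0 0 0;0 -0.021 -0.025 0 0 0 0;0 -0.029 -0.033 0 0 0 0;0 -0.037 -0.041 0 0 0 0;0 -0.045 -0.048 0 0 0 0;0 -0.053 -0.055 0 0 0 0;0 -0.062 -0.062 0 0 0 0;0 -0.071 -0.068 0 0 0 0;0 -0.081 -0.074 0 0 0 0;0 -0.090 -0.079 0 0 0 0;0 -0.100 -0.084 0 0 0 0"}}

```text
time_s: 6.1
ee_pos: [428.1, 90.9, 308.6]
ee_rot: [179.2, -0.4, 2.3]
force: [-0.4, -16.6, 16.1]
gripper_width: 11.0
gripper_force: 25.0
```

Call:
{"fn": "send_rows", "kwargs": {"targets": "0 -0.010 -0.007 0 0 0 0;0 -0.020 -0.013 0 0 0 0;0 -0.030 -0.017 0 0 0 0;0 -0.041 -0.020 0 0 0 0;0 -0.051 -0.023 0 0 0 0;0 -0.062 -0.026 0 0 0 0;0 -0.073 -0.028 0 0 0 0;0 -0.084 -0.030 0 0 0 0;0 -0.095 -0.031 0 0 0 0;0 -0.106 -0.032 0 0 0 0;0 -0.117 -0.033 0 0 0 0;0 -0.128 -0.033 0 0 0 0"}}

```text
time_s: 7.1
ee_pos: [422.5, 222.3, 340.0]
ee_rot: [179.8, -0.3, 2.3]
force: [0.7, -6.5, 6.5]
gripper_width: 11.6
gripper_force: 25.0
```

```bash
python3 - <<'E'
from h import *
s=env.state();print(s['ee_pos'],s['force'],s['qpos'])
C=R.from_euler('z',2.3,degrees=True);o=np.array([456.3,112.5,0])
f=snap('scene','s2.png');P={k:o+C.apply(v) for k,v in dict(seat=[68,131.5,48],hinge=[0,105,70]).items()};print(P)
print('release row check', to([419.4,-168.4,95],58,[426,355,300],2.3), to([419.4,-168.4,230],58,[426,355,300],2.3))
E
```

```text
[422.50979496 222.31530872 339.99599923] [ 0.70593541 -6.51020356  6.50727831] [ 26.60794202   6.00327133  87.8552436   -0.33618407  85.95695965
 114.35575957]
{'seat': array([518.96788815, 246.62302485,  48.        ]), 'hinge': array([452.08616178, 217.41541149,  70.        ])}
release row check [-2.760e-02  5.227e-01  2.050e-01 -0.000e+00  0.000e+00 -5.570e+01] [-2.760e-02  5.227e-01  7.000e-02 -0.000e+00  0.000e+00 -5.570e+01]
```

Call:
{"fn": "send_rows", "kwargs": {"targets": "0 -0.011 0.000 0 0 0 0;0 -0.022 0.001 0 0 0 0;0 -0.033 0.002 0 0 0 0;0 -0.044 0.004 0 0 0 0;0 -0.055 0.006 0 0 0 0;0 -0.065 0.009 0 0 0 0;0 -0.076 0.012 0 0 0 0;0 -0.086 0.016 0 0 0 0;0 -0.097 0.020 0 0 0 0;0 -0.107 0.024 0 0 0 0;0 -0.117 0.028 0 0 0 0;0 -0.129 0.034 0 0 0 0"}}

```text
time_s: 8.15
ee_pos: [417.0, 351.4, 305.0]
ee_rot: [179.8, -0.2, 2.3]
force: [0.2, -6.4, 5.1]
gripper_width: 11.1
gripper_force: 25.0
```

```bash
python3 - <<'E'
from h import *
s=env.state();p=s['ee_pos'];print(p,s['ee_rot'],s['force'])
# bar at TCP+12
for hy,hz in((217.4,70),(219,72)):
    v=p[1]-hy,p[2]+12-hz;print(np.hypot(*v),np.radians(180-10.9)-np.arctan2(v[1],v[0]))
    print(np.arctan2(v[1],-v[0])-np.radians(10.9))
print(to([419.4,-168.4,230],58),to([419.4,-168.4,96],58))
E
```

```text
[417.02477077 351.36862493 305.01092904] [ 1.79812345e+02 -1.63414354e-01  2.27971010e+00] [ 0.24165166 -6.38887162  5.08009232]
281.0017642889144 1.877513393607459
1.8775133936074593
278.4812529013774 1.8758868857914375
1.8758868857914377
[-1.85000e-02  5.19200e-01  7.67000e-02  2.52100e-01 -5.91000e-02
 -5.57205e+01] [-1.89000e-02  5.18800e-01  2.10700e-01  2.52100e-01 -5.91000e-02
 -5.57205e+01]
```

Call:
{"fn": "send_rows", "kwargs": {"targets": "0 0 0 0 0 0 40;0 0 0 0 0 0 40;0 0 0 0 0 0 40;0 0 -0.025 0 0 0 40;0 0 -0.05 0 0 0 40;0 0.03 -0.06 0 0 -7 100;0 0.07 -0.05 0 0 -14 100;0 0.11 -0.04 0 0 -20 100;0 0.11 -0.04 0 0 -20 100"}}

```text
time_s: 8.9
ee_pos: [419.7, 237.2, 342.4]
ee_rot: [179.8, 0.2, 22.2]
force: [0.1, 1.0, -0.6]
gripper_width: 59.8
gripper_force: 0.0
```

```bash
python3 - <<'E'
from h import *
s=env.state();print(s['ee_pos'],s['ee_rot'])
p0=np.array([417,351.4,305]);p=p0+R.from_euler('xyz',[180,0,2.3],degrees=True).apply([0,110,-40]);print(p)
print(to([419.4,-168.4,190],58,p,22.3))
E
```

```text
[419.74878232 237.24533076 342.35959315] [179.807494     0.18971058  22.22963594]
[421.41449718 241.48861654 345.        ]
[ -0.1574   0.3785   0.155    0.       0.     -35.7   ]
```

Call:
{"fn": "send_rows", "kwargs": {"targets": "-0.156 0.375 0.153 0 0 -35.7 100;-0.156 0.375 0.153 0 0 -35.7 100;-0.156 0.375 0.153 0 0 -35.7 100;-0.156 0.375 0.153 0 0 -35.7 100;-0.156 0.375 0.153 0 0 -35.7 100;-0.156 0.375 0.153 0 0 -35.7 100;-0.156 0.375 0.153 0 0 -35.7 100;-0.156 0.375 0.153 0 0 -35.7 100;-0.156 0.375 0.153 0 0 -35.7 100;-0.156 0.375 0.153 0 0 -35.7 100;-0.156 0.375 0.153 0 0 -35.7 100;-0.156 0.375 0.153 0 0 -35.7 100"}}

```text
time_s: 9.9
ee_pos: [417.9, -168.0, 188.1]
ee_rot: [-179.9, 0.1, 57.6]
force: [-1.2, 1.0, -0.2]
gripper_width: 91.2
gripper_force: 0.0
```

```bash
python3 - <<'E'
from h import *
s=env.state();print(s['ee_pos'],s['ee_rot'])
print(to([419.4,-168.4,96],58))
E
```

```text
[ 417.90230117 -167.95499613  188.10483262] [-1.79908393e+02  1.45662909e-01  5.75802718e+01]
[ 0.0007  0.0017  0.0921 -0.0921  0.1453 -0.4198]
```

Call:
{"fn": "send_rows", "kwargs": {"targets": "0.001 0.002 0.04 0 0 0 100;0.001 0.002 0.08 0 0 0 100;0.001 0.002 0.092 0 0 0 100;0.001 0.002 0.092 0 0 0 60;0.001 0.002 0.092 0 0 0 0;0.001 0.002 0.092 0 0 0 0;0.001 0.002 0.092 0 0 0 0;0.001 0.002 0.092 0 0 0 0;0.001 0.002 0.092 0 0 0 0", "grip_force": 45}}

```text
time_s: 10.65
ee_pos: [422.1, -163.2, 99.0]
ee_rot: [179.9, -0.0, 58.0]
force: [0.3, -0.0, -0.9]
gripper_width: 53.9
gripper_force: 0.0
```

```bash
python3 - <<'E'
from h import *
s=env.state();print(s['time_s'],s['ee_pos'],s['ee_rot'],s['gripper_width'],s['force'])
# target: foot at seat +; wedge yaw 2.3 => tool 92.3. grip rel to wedge
p=s['ee_pos'];wy=s['ee_rot'][2]-90
off=R.from_euler('z',-wy,degrees=True).apply(p-np.array([432.1,-148,0]));print('tcp in wedge',off,wy)
C=R.from_euler('z',2.3,degrees=True);o=np.array([456.3,112.5,0])
for z in (150,110,48):
  t=o+C.apply(np.array([68,131.5,z])+[0,off[1],off[2]]);print(z,t,to(t,92.3))
E
```

```text
10.65 [ 422.06134907 -163.192857     99.0365575 ] [ 1.79861058e+02 -2.14697201e-02  5.80211422e+01] 53.86246065927354 [ 0.29764824 -0.04214544 -0.92801135]
tcp in wedge [ -0.46898845 -18.20377615  99.0365575 ] -31.978857804891696
150 [519.69843832 228.43391375 249.0365575 ] [ 3.84000e-01 -1.24200e-01 -1.50200e-01  1.41200e-01  2.07000e-02
 -3.42789e+01]
110 [519.69843832 228.43391375 209.0365575 ] [ 3.83900e-01 -1.24300e-01 -1.10200e-01  1.41200e-01  2.07000e-02
 -3.42789e+01]
48 [519.69843832 228.43391375 147.0365575 ] [ 3.83900e-01 -1.24500e-01 -4.82000e-02  1.41200e-01  2.07000e-02
 -3.42789e+01]
```

Call:
{"fn": "send_rows", "kwargs": {"targets": "-0.005 0 0.003 0 0 0 0;-0.005 0 0.003 0 0 0 0;-0.005 0 0.003 0 0 0 0;-0.005 0 0.003 0 0 0 0;-0.005 0 0.003 0 0 0 0"}}

```text
time_s: 11.07
ee_pos: [418.6, -167.4, 94.9]
ee_rot: [-180.0, 0.0, 58.0]
force: [0.4, -0.4, -0.2]
gripper_width: 25.6
gripper_force: 45.0
```

```bash
cat > m3.py <<'E'
from h import *
s=env.state();print(s['time_s'],s['ee_pos'],s['ee_rot'],s['gripper_width'],s['gripper_force'],s['force'])
p=s['ee_pos'];wy=s['ee_rot'][2]-90
off=R.from_euler('z',-wy,degrees=True).apply(p-np.array([432.1,-148,0]));print('tcp in wedge',off,wy)
C=R.from_euler('z',2.3,degrees=True);o=np.array([456.3,112.5,0])
for z in (150,110,48):
  t=o+C.apply(np.array([68,131.5,z])+[0,off[1],off[2]]);print(z,t,to(t,92.3))
E
python3 m3.py
```

```text
11.0667 [ 418.63460177 -167.40870936   94.92077589] [-1.79998855e+02  1.03647822e-02  5.80063081e+01] 25.575055200326855 44.99985873699188 [ 0.42749799 -0.43663532 -0.23983147]
tcp in wedge [ -1.13685407 -23.59496792  94.92077589] -31.99369194780784
150 [519.91479651 223.04706515 244.92077589] [ 3.84800e-01 -1.21000e-01 -1.50100e-01 -4.20000e-03  9.70000e-03
 -3.42937e+01]
110 [519.91479651 223.04706515 204.92077589] [ 3.84800e-01 -1.21000e-01 -1.10100e-01 -4.20000e-03  9.70000e-03
 -3.42937e+01]
48 [519.91479651 223.04706515 142.92077589] [ 3.84800e-01 -1.21000e-01 -4.81000e-02 -4.20000e-03  9.70000e-03
 -3.42937e+01]
```

Call:
{"fn": "send_rows", "kwargs": {"targets": "0 0 -0.04 0 0 0 0;0.03 -0.01 -0.08 0 0 -5 0;0.06 -0.02 -0.115 0 0 -10 0;0.387 -0.122 -0.15 0 0 -34.3 0;0.387 -0.122 -0.15 0 0 -34.3 0;0.387 -0.122 -0.15 0 0 -34.3 0;0.387 -0.122 -0.15 0 0 -34.3 0;0.387 -0.122 -0.15 0 0 -34.3 0;0.387 -0.122 -0.15 0 0 -34.3 0;0.387 -0.122 -0.15 0 0 -34.3 0;0.387 -0.122 -0.15 0 0 -34.3 0;0.387 -0.122 -0.15 0 0 -34.3 0"}}

```text
time_s: 12.07
ee_pos: [520.7, 230.1, 244.6]
ee_rot: [180.0, -0.1, 92.5]
force: [1.0, -0.1, -1.2]
gripper_width: 25.9
gripper_force: 45.0
```

```bash
python3 - <<'E'
from h import *
s=env.state();print(s['time_s'],s['ee_pos'],s['ee_rot'],s['gripper_width'],s['force'])
a=snap('scene')['image'][150:350,200:400];b=snap('wrist')['image']
a=cv2.resize(a,None,fx=2.2,fy=2.2,interpolation=cv2.INTER_CUBIC);b=cv2.resize(b,(360,270))
o=np.zeros((440,800,3),np.uint8);o[:,:440]=a;o[:270,440:]=b;cv2.imwrite('pics/c1.png',o)
E
```

```text
12.0667 [520.74346918 230.12828001 244.55369603] [ 1.79983473e+02 -1.15697659e-01  9.24705693e+01] 25.88403216140321 [ 1.04192119 -0.10284273 -1.16006659]
```

View pics/c1.png

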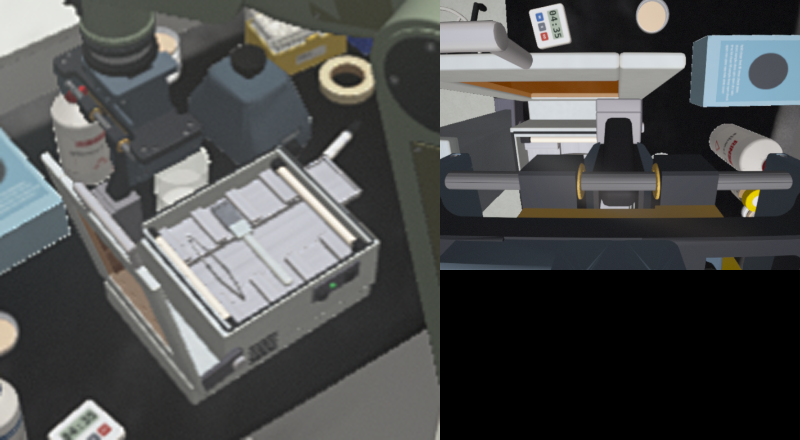

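The picture shows the hatch open and the wedge held above the gap. Forceps and brush lie in the chamber, and there is no spatula with a black handle. Next I lower the wedge into the gap.

Call:
{"fn": "send_rows", "kwargs": {"targets": "0 0 0 0 0 0 0;0 0 0.02 0 0 0 0;0 0 0.04 0 0 0 0;0 0 0.06 0 0 0 0;0 0 0.06 0 0 0 0"}}

```text
time_s: 12.58
ee_pos: [517.8, 224.1, 180.9]
ee_rot: [-179.6, 0.1, 92.2]
force: [-0.7, 1.1, -4.9]
gripper_width: 25.6
gripper_force: 45.0
```

```bash
python3 - <<'E'
from h import *
s=env.state();print(s['time_s'],s['ee_pos'],s['ee_rot'],s['gripper_width'],s['force'],s['torque'])
E
```

```text
12.5833 [517.78458421 224.07086616 180.94655116] [-1.79587143e+02  6.86979598e-02  9.22086726e+01] 25.569436902019394 [-0.65015141  1.14176177 -4.86085285] [0.43187319 0.05171414 0.00736849]
```

Call:
{"fn": "send_rows", "kwargs": {"targets": "0 0 0.012 0 0 0 0;0 0 0.024 0 0 0 0;0 0 0.032 0 0 0 0;0 0 0.038 0 0 0 0;0 0 0.041 0 0 0 0;0 0 0.041 0 0 0 0;0 0 0.041 0 0 0 0"}}

```text
time_s: 13.17
ee_pos: [520.1, 224.4, 143.9]
ee_rot: [-180.0, 0.1, 92.3]
force: [1.1, -3.9, -5.1]
gripper_width: 25.7
gripper_force: 45.0
```

```bash
python3 - <<'E'
from h import *
s=env.state();print(s['time_s'],s['ee_pos'],s['ee_rot'],s['gripper_width'],s['force'],s['torque'])
a=snap('scene')['image'][150:350,200:400];b=snap('wrist')['image'];c=snap('side')['image'][140:280,230:370]
a=cv2.resize(a,None,fx=2.2,fy=2.2,interpolation=cv2.INTER_CUBIC);b=cv2.resize(b,(360,270));c=cv2.resize(c,None,fx=2,fy=2,interpolation=cv2.INTER_CUBIC)
o=np.zeros((560,800,3),np.uint8);o[:440,:440]=a;o[:270,440:]=b;o[275:555,440:720]=c;cv2.imwrite('pics/c2.png',o)
E
```

```text
13.1667 [520.14114773 224.44426316 143.8560065 ] [-1.79975344e+02  1.23872738e-01  9.23296765e+01] 25.69028107129392 [ 1.1044914  -3.9218731  -5.06461405] [-0.96443336 -0.18242508  0.04252595]
```

View pics/c2.png

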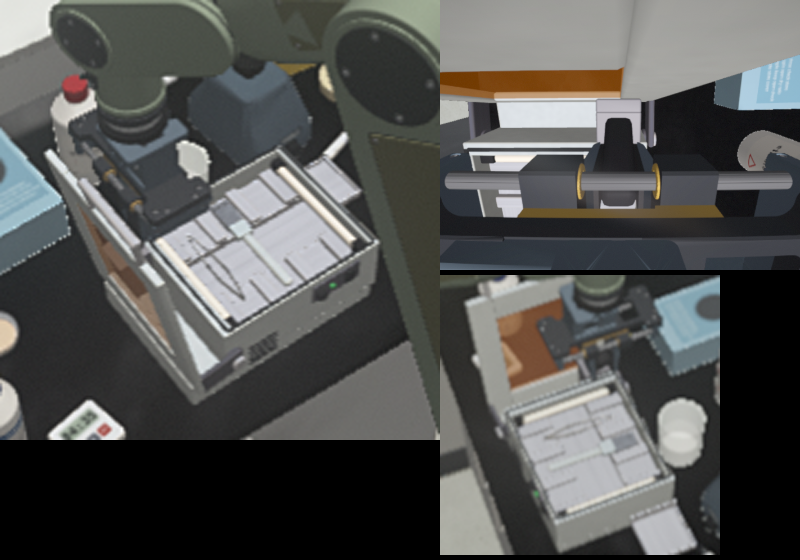

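The wedge is down in the gap between wall and hatch (scene crop around (140,190)). I'll lower it the last bit, release and rise.

Call:
{"fn": "send_rows", "kwargs": {"targets": "0 0 0.003 0 0 0 0;0 0 0.003 0 0 0 0;0 0 0.003 0 0 0 60;0 0 0.003 0 0 0 60;0 0 0.003 0 0 0 60;0 0 0.003 0 0 0 60;0 0 -0.03 0 0 0 60;0 0 -0.07 0 0 0 60;0 0 -0.11 0 0 0 60;0 0 -0.14 0 0 0 60;0 0 -0.14 0 0 0 60;0 0 -0.14 0 0 0 60"}}

```text
time_s: 14.32
ee_pos: [521.1, 226.3, 286.0]
ee_rot: [179.7, -0.1, 92.3]
force: [-0.2, -0.1, -0.4]
gripper_width: 55.0
gripper_force: 0.0
```

```bash
python3 - <<'E'
from h import *
s=env.state();print(s['time_s'],s['ee_pos'],s['ee_rot'],s['force'],s['qpos'])
print(to([440,30,330],2.3))
E
```

```text
14.3167 [521.06847942 226.32549099 285.978066  ] [ 1.79739664e+02 -1.24077310e-01  9.23259969e+01] [-0.16159018 -0.08850435 -0.41143381] [2.23013879e+01 1.54963843e+01 8.33390169e+01 2.80311971e-02
 8.08775390e+01 1.99712980e+01]
[-1.92800e-01 -8.88000e-02 -4.48000e-02  1.07000e-01 -3.02000e-01
  9.00255e+01]
```

Call:
{"fn": "send_rows", "kwargs": {"targets": "-0.193 -0.089 -0.045 0 0 90 60;-0.193 -0.089 -0.045 0 0 90 60;-0.193 -0.089 -0.045 0 0 90 60;-0.193 -0.089 -0.045 0 0 90 60;-0.193 -0.089 -0.045 0 0 90 60;-0.193 -0.089 -0.045 0 0 90 60;-0.193 -0.089 -0.045 0 0 90 60;-0.193 -0.089 -0.045 0 0 90 60;-0.193 -0.089 -0.045 0 0 90 60;-0.193 -0.089 -0.045 0 0 90 60;-0.193 -0.089 -0.045 0 0 90 60;-0.193 -0.089 -0.045 0 0 90 60"}}

```text
time_s: 15.32
ee_pos: [438.4, 29.3, 327.0]
ee_rot: [-180.0, 0.2, 6.0]
force: [-0.6, -0.2, 0.5]
gripper_width: 54.8
gripper_force: 0.0
```

Call:
{"fn": "send_rows", "kwargs": {"targets": "0 0 0 0 0 4 60;0 0 0 0 0 4 60;0 0 0 0 0 4 60;0 0 0 0 0 4 60"}}

```text
time_s: 15.65
ee_pos: [438.8, 29.2, 328.0]
ee_rot: [-180.0, 0.1, 2.5]
force: [0.6, 0.1, -0.5]
gripper_width: 54.5
gripper_force: 0.0
```

```bash
python3 - <<'E'
from h import *
import pickle
s=env.state();print(s['time_s'],s['ee_pos'],s['ee_rot'],s['force'])
f=snap('wrist','w3.png');pickle.dump(f,open('w3.pkl','wb'))
E
```

```text
15.65 [438.78331184  29.24005045 328.01453747] [-1.79994383e+02  1.03012770e-01  2.46437042e+00] [ 0.63320738  0.07822153 -0.48735073]
```

View pics/w3.png

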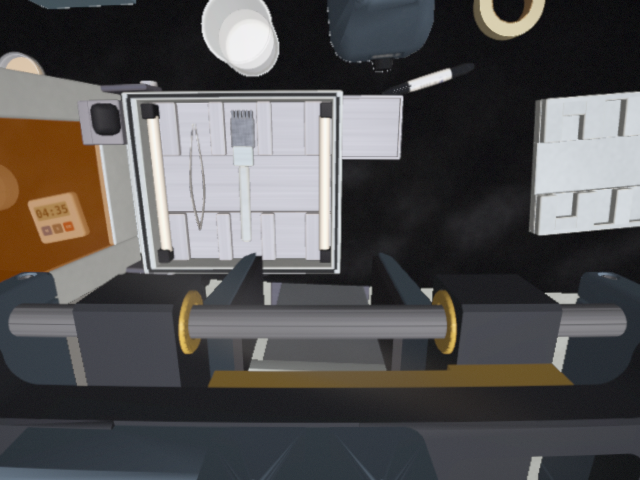

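The view shows the forceps in the left lane (points (195,128), bow (199,230)) and the brush in the middle lane (tip (243,110), handle end (246,240)). The right lane is empty and the wedge is seated at (103,120). A second wrist place will give the heights.

Call:
{"fn": "send_rows", "kwargs": {"targets": "0 -0.06 0 0 0 0 60;0 -0.06 0 0 0 0 60;0 -0.06 0 0 0 0 60;0 -0.06 0 0 0 0 60;0 -0.06 0 0 0 0 60;0 -0.06 0 0 0 0 60"}}

```text
time_s: 16.2
ee_pos: [436.6, 88.4, 328.9]
ee_rot: [180.0, 0.0, 2.3]
force: [-0.2, 0.8, -0.8]
gripper_width: 54.8
gripper_force: 0.0
```

```bash
cat > m4.py <<'E'
from h import *
import pickle
f3=pickle.load(open('w3.pkl','rb'));f4=snap('wrist','w4.png');pickle.dump(f4,open('w4.pkl','wb'))
print(env.state()['ee_pos'])
g3=cv2.cvtColor(f3['image'],cv2.COLOR_BGR2GRAY);g4=cv2.cvtColor(f4['image'],cv2.COLOR_BGR2GRAY)
C=R.from_euler('z',2.3,degrees=True);o=np.array([456.3,112.5,0])
def m(name,x,y,h=11,z=84):
    q=proj(f4,onz(f3,[[x,y]],z)[0])[0];r=12
    X,Y=int(q[0]),int(q[1])
    win=g4[Y-h-r:Y+h+r+1,X-h-r:X+h+r+1]
    res=cv2.matchTemplate(win,g3[y-h:y+h+1,x-h:x+h+1],cv2.TM_CCOEFF_NORMED);_,v,_,l=cv2.minMaxLoc(res)
    c=np.array([X-r+l[0],Y-r+l[1]],float)
    P,e=tri([(f3,np.array([x,y],float)),(f4,c)])
    print(name,round(v,2),P.round(1),'chest',C.inv().apply(P-o).round(1),'onz',onz(f3,[[x,y]],z)[0].round(1),onz(f4,[c],z)[0].round(1),np.abs(e).max())
m('brush ferrule',243,154);m('brush tip',243,112);m('brush end',246,239);m('fc tip',195,130);m('fc bow',199,228);m('fc mid',198,180)
for n,x,y in(('nf',126,93),('rf',341,93),('rn',338,271),('ln',148,270),('ledgefr',401,97),('ledgenr',398,159)):m(n,x,y,8,115 if n[0]!='l' or n=='ln' else 35)
m('wedge',85,103,8,122)
E
python3 m4.py
```

```text
[436.60120106  88.3458935  328.90495333]
brush ferrule 0.92 [491.6 113.2  90.7] chest [35.3 -0.7 90.7] onz [490.9 114.5  84. ] [491.7 113.6  84. ] 0.3
brush tip 0.91 [536.3 115.1  80. ] chest [80.1 -0.6 80. ] onz [536.2 114.3  84. ] [536.  114.8  84. ] 0.1
brush end 0.9 [393.2 110.6  89.9] chest [-63.1   0.6  89.9] onz [391.2 111.7  84. ] [391.9 110.9  84. ] 0.3
fc tip 0.86 [514.8 167.5  85.5] chest [60.7 52.6 85.5] onz [515. 168.  84.] [514.7 167.8  84. ] 0.2
fc bow 0.94 [403.2 166.5  88. ] chest [-50.9  56.1  88. ] onz [402.3 167.8  84. ] [401.9 167.3  84. ] 0.2
fc mid 0.93 [459.1 167.2  82.7] chest [ 5.  54.5 82.7] onz [459.4 166.7  84. ] [459.  166.9  84. ] 0.2
nf 0.82 [548.3 226.4 116.2] chest [ 96.5 110.2 116.2] onz [548.6 227.1 115. ] [548.2 226.9 115. ] 0.2
rf 0.99 [557.    9.6 114.1] chest [  96.5 -106.9  114.1] onz [556.9   9.6 115. ] [556.9   9.8 115. ] 0.0
rn 0.69 [384.    5.6 142.1] chest [ -76.5 -103.9  142.1] onz [367.    1.5 115. ] [381.7   1.6 115. ] 6.1
ln 0.91 [360.1 216.9 118.4] chest [-91.9 108.2 118.4] onz [358.3 218.6 115. ] [359.3 218.  115. ] 0.4
ledgefr 0.96 [565.6 -69.3  30.6] chest [ 102.  -186.    30.6] onz [565.1 -68.3  35. ] [565.1 -67.8  35. ] 0.0
ledgenr 0.99 [491.3 -71.5  36.7] chest [  27.6 -185.3   36.7] onz [490.9 -71.9  35. ] [491.6 -72.1  35. ] 0.3
wedge 0.95 [533.3 258.9 134.2] chest [ 82.8 143.2 134.2] onz [537.2 266.3 122. ] [531.  264.7 122. ] 3.3
```

```bash
python3 - <<'E'
from h import *
print(to([456.5,112.5,76],1.8),to([456.5,112.5,150],1.8))
E
```

```text
[ 0.0209 -0.0234  0.2529  0.0264  0.001   0.524 ] [ 0.0209 -0.0234  0.1789  0.0264  0.001   0.524 ]
```

Call:
{"fn": "send_rows", "kwargs": {"targets": "0.021 -0.023 0.04 0 0 0.5 44;0.021 -0.023 0.08 0 0 0.5 44;0.021 -0.023 0.12 0 0 0.5 44;0.021 -0.023 0.16 0 0 0.5 44;0.021 -0.023 0.2 0 0 0.5 44;0.021 -0.023 0.225 0 0 0.5 44;0.021 -0.023 0.243 0 0 0.5 44;0.021 -0.023 0.253 0 0 0.5 44;0.021 -0.023 0.253 0 0 0.5 44;0.021 -0.023 0.253 0 0 0.5 44"}}

```text
time_s: 17.08
ee_pos: [456.8, 112.4, 75.9]
ee_rot: [180.0, 0.0, 1.8]
force: [0.0, 0.5, -0.0]
gripper_width: 40.1
gripper_force: 0.0
```

Call:
{"fn": "send_rows", "kwargs": {"targets": "0 0 0 0 0 0 0;0 0 0 0 0 0 0;0 0 0 0 0 0 0;0 0 0 0 0 0 0;0 0 0 0 0 0 0;0 0 0 0 0 0 0;0 0 0 0 0 0 0", "grip_force": 20}}

```text
time_s: 17.67
ee_pos: [456.9, 113.0, 76.5]
ee_rot: [-180.0, -0.1, 1.9]
force: [-0.5, -0.1, 4.2]
gripper_width: 11.8
gripper_force: 20.0
```

Call:
{"fn": "send_rows", "kwargs": {"targets": "0 0 -0.03 0 0 0 0;0 0 -0.07 0 0 0 0;0 0 -0.11 0 0 0 0;0 0 -0.15 0 0 0 0;0 0.02 -0.18 0 0 0 0;0 0.06 -0.2 0 0 0 0;0 0.1 -0.22 0 0 0 0;0 0.1 -0.22 0 0 0 0;0 0.1 -0.22 0 0 0 0"}}

```text
time_s: 18.42
ee_pos: [460.4, 11.4, 297.0]
ee_rot: [180.0, -0.2, 1.7]
force: [0.0, 0.5, -1.1]
gripper_width: 11.9
gripper_force: 20.0
```

Call:
{"fn": "send_rows", "kwargs": {"targets": "0.04 0.365 0 0 0 -6.5 0;0.04 0.365 0 0 0 -6.5 0;0.04 0.365 0 0 0 -6.5 0;0.04 0.365 0 0 0 -6.5 0;0.04 0.365 0 0 0 -6.5 0;0.04 0.365 0 0 0 -6.5 0;0.04 0.365 0 0 0 -6.5 0;0.04 0.365 0 0 0 -6.5 0;0.04 0.365 0 0 0 -6.5 0;0.04 0.365 0 0 0 -6.5 0;0.04 0.365 0 0 0 -6.5 0;0.04 0.365 0 0 0 -6.5 0"}}

```text
time_s: 19.42
ee_pos: [512.0, -348.8, 294.4]
ee_rot: [-179.8, 0.1, 8.4]
force: [-1.1, 0.7, -0.8]
gripper_width: 11.7
gripper_force: 20.0
```

```bash
python3 - <<'E'
from h import *
import pickle
s=env.state();print(s['time_s'],s['ee_pos'],s['ee_rot'],s['gripper_width'],s['force'])
f=snap('wrist','w5.png');pickle.dump(f,open('w5.pkl','wb'))
C=R.from_euler('z',8.3,degrees=True)
for x,y in((90,92.5),(90,-92.5),(-90,-92.5),(-90,92.5)):print(proj(f,np.array([497.5,-359.5,24])+C.apply([x,y,0])))
E
```

```text
19.4167 [ 511.98294414 -348.8080916   294.37315827] [-1.79822642e+02  9.69768357e-02  8.42490923e+00] 11.670570324887509 [-1.06735493  0.71071161 -0.79113803]
[[246.61129413 137.08207647]]
[[402.26726338 137.62444338]]
[[393.60957264 279.13896398]]
[[253.01335743 278.58347333]]
```

View pics/w5.png

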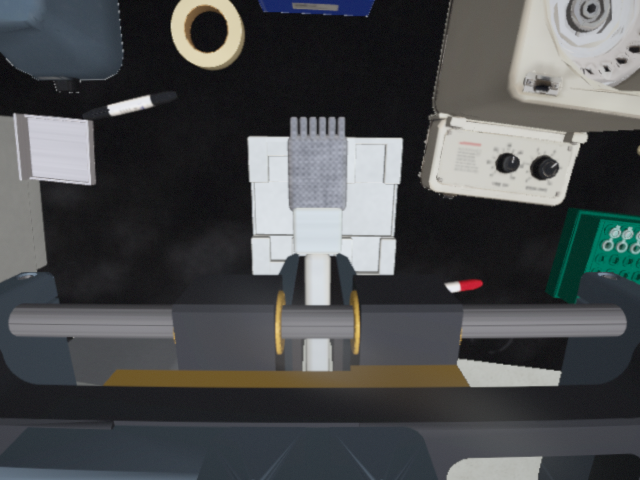

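The brush is held straight in the fingers (tip at (318,118)). The tray's corners are at (249,137), (402,137), (395,273) and (252,273). I'll use the trough edges to pin the tray's x.

```bash
python3 - <<'E'
from h import *
import pickle
f1,f2,f5=[pickle.load(open(n+'.pkl','rb')) for n in('w1','w2','w5')]
c=np.array([497.5,-359.5,24]);C=R.from_euler('z',8.3,degrees=True)
L=lambda f,p,z:C.inv().apply(onz(f,p,z)-c).round(1)[:,:2].tolist()
print('w1 trough',L(f1,[(417,129),(556,115),(420,186),(560,171)],24))
print('w2 trough',L(f2,[(337,137),(478,125),(341,190),(480,179)],24))
print('w5 corners',L(f5,[(249,137),(402,137),(395,273),(252,273)],24))
print('w1 corners',L(f1,[(416,87),(566,71),(559,207),(422,222)],24))
print('w2 corners',L(f2,[(334,93),(481,80),(480,219),(345,230)],24))
# brush in hand: handle axis at ferrule
P=onz(f5,[(318,160),(318,236),(318,345)],294+12);print(P.round(1))
print(np.degrees(np.arctan2(*(P[0]-P[1])[1::-1])))
E
```

```text
w1 trough [[36.5, 98.3], [36.6, -81.6], [-37.1, 97.1], [-36.0, -91.0]]
w2 trough [[36.5, 92.7], [33.5, -89.0], [-32.1, 93.5], [-36.2, -92.0]]
w5 corners [[90.1, 89.6], [90.7, -92.1], [-81.4, -93.8], [-82.2, 93.5]]
w1 corners [[87.3, 97.5], [88.8, -91.9], [-85.2, -92.8], [-86.6, 96.0]]
w2 corners [[90.1, 91.6], [87.7, -92.7], [-91.0, -92.6], [-87.5, 92.8]]
[[ 575.3 -340.7  306. ]
 [ 541.4 -345.8  306. ]
 [ 485.5 -354.2  306. ]]
8.511201751702318
```

```bash
python3 - <<'E'
from h import *
s=env.state();print(s['ee_pos'],s['ee_rot']);print(to([497.6,-415.1,60],8.4),to([497.6,-415.1,7],8.4))
E
```

```text
[ 512.01102868 -348.51231258  295.05289519] [-1.79879688e+02  5.85342672e-02  8.46623072e+00]
[-0.0238  0.0642  0.2349 -0.1203  0.0586  0.0662] [-0.0238  0.0643  0.2879 -0.1203  0.0586  0.0662]
```

Call:
{"fn": "send_rows", "kwargs": {"targets": "-0.024 0.064 0.235 0 0 0 0;-0.024 0.064 0.235 0 0 0 0;-0.024 0.064 0.235 0 0 0 0;-0.024 0.064 0.235 0 0 0 0;-0.024 0.064 0.235 0 0 0 0;-0.024 0.064 0.235 0 0 0 0;-0.024 0.064 0.235 0 0 0 0;-0.024 0.064 0.235 0 0 0 0;-0.024 0.064 0.25 0 0 0 0;-0.024 0.064 0.265 0 0 0 0"}}

```text
time_s: 20.3
ee_pos: [500.5, -417.8, 35.5]
ee_rot: [179.6, -0.3, 8.4]
force: [-0.4, 0.7, -0.8]
gripper_width: 11.7
gripper_force: 20.0
```

Call:
{"fn": "send_rows", "kwargs": {"targets": "0 0 0.01 0 0 0 0;0 0 0.02 0 0 0 0;0 0 0.022 0 0 0 0;0 0 0.022 0 0 0 0;0 0 0.022 0 0 0 0"}}

```text
time_s: 20.72
ee_pos: [498.1, -417.6, 10.1]
ee_rot: [179.9, -0.1, 8.4]
force: [-0.1, 0.4, 1.2]
gripper_width: 12.1
gripper_force: 20.0
```

Call:
{"fn": "send_rows", "kwargs": {"targets": "0 -0.002 0.003 0 0 0 0;0 -0.002 0.003 0 0 0 0;0 -0.002 0.003 0 0 0 0;0 -0.002 0.003 0 0 0 0"}}

```text
time_s: 21.05
ee_pos: [497.4, -415.4, 6.5]
ee_rot: [180.0, -0.0, 8.4]
force: [0.7, 1.6, 1.9]
gripper_width: 11.8
gripper_force: 20.0
```

Call:
{"fn": "send_rows", "kwargs": {"targets": "0 0 0 0 0 0 28;0 0 0 0 0 0 28;0 0 0 0 0 0 28;0 0 0 0 0 0 28;0 0 -0.03 0 0 0 28;0 0 -0.07 0 0 0 28;0 0 -0.1 0 0 0 28;0 0 -0.1 0 0 0 28"}}

```text
time_s: 21.72
ee_pos: [500.3, -418.3, 113.3]
ee_rot: [179.4, -0.5, 8.4]
force: [1.1, -1.0, 0.8]
gripper_width: 25.6
gripper_force: 0.0
```

```bash
python3 - <<'E'
from h import *
s=env.state();print(s['time_s'],s['ee_pos'],s['ee_rot'])
print(to([459,130,290],2.3),to([489.5,-305.1,120],8.4))
E
```

```text
21.7167 [ 500.34693333 -418.26621835  113.29656256] [179.40688382  -0.50758614   8.36873582]
[ 0.0405 -0.5466 -0.182   0.5657 -0.5385  6.066 ] [ 0.0058 -0.1135 -0.0078  0.5933 -0.5074 -0.0339]
```

Call:
{"fn": "send_rows", "kwargs": {"targets": "0 0 -0.04 0 0 0 28;0 -0.01 -0.08 0 0 0 28;0.01 -0.04 -0.11 0 0 0 28;0.019 -0.26 -0.19 0 0 0 28;0.019 -0.26 -0.19 0 0 0 28;0.019 -0.26 -0.19 0 0 0 28;0.019 -0.26 -0.19 0 0 0 28;0.019 -0.26 -0.19 0 0 0 28;0.019 -0.26 -0.19 0 0 0 28;0.019 -0.26 -0.19 0 0 0 28"}}

```text
time_s: 22.55
ee_pos: [478.0, -151.4, 298.4]
ee_rot: [-180.0, -0.2, 8.6]
force: [-0.1, -0.8, -0.2]
gripper_width: 25.5
gripper_force: 0.0
```

Call:
{"fn": "send_rows", "kwargs": {"targets": "0.019 -0.255 0 0 0 6.1 33;0.019 -0.255 0 0 0 6.1 33;0.019 -0.255 0 0 0 6.1 33;0.019 -0.255 0 0 0 6.1 33;0.019 -0.255 0 0 0 6.1 33;0.019 -0.255 0 0 0 6.1 33;0.019 -0.255 0 0 0 6.1 33;0.019 -0.255 0 0 0 6.1 33;0.019 -0.255 0 0 0 6.1 33;0.019 -0.255 0 0 0 6.1 33;0.019 -0.255 0 0 0 6.1 33"}}

```text
time_s: 23.47
ee_pos: [460.0, 98.0, 295.7]
ee_rot: [180.0, 0.0, 2.1]
force: [0.5, 0.6, -0.6]
gripper_width: 30.0
gripper_force: 0.0
```

```bash
python3 - <<'E'
from h import *
import pickle
s=env.state();print(s['time_s'],s['ee_pos'],s['ee_rot'])
f=snap('wrist','w6.png');pickle.dump(f,open('w6.pkl','wb'));f3=pickle.load(open('w3.pkl','rb'))
g3,g=[cv2.cvtColor(k['image'],cv2.COLOR_BGR2GRAY) for k in(f3,f)]
for n,x,y in(('tip',195,132),('bow',199,228),('mid',198,180)):
    h=12;res=cv2.matchTemplate(g,g3[y-h:y+h+1,x-h:x+h+1],cv2.TM_CCOEFF_NORMED);_,v,_,l=cv2.minMaxLoc(res);c=(l[0]+h,l[1]+h);print(n,v,c,onz(f,[c],84).round(1))
a=f['image'];i=cv2.resize(a[60:300,100:420],None,fx=1.6,fy=1.6);j=snap('scene')['image'][120:320,380:540]
o=np.zeros((384,792,3),np.uint8);o[:,:512]=i;o[:350,512:]=cv2.resize(j,None,fx=1.75,fy=1.75);cv2.imwrite('pics/c3.png',o)
E
```

```text
23.4667 [459.9835416   98.03798498 295.73092661] [1.79958694e+02 1.24153017e-02 2.12405122e+00]
tip 0.827314555644989 (251, 156) [[512.8 168.1  84. ]]
bow 0.6741061806678772 (258, 222) [[442.4 161.   84. ]]
mid 0.8237440586090088 (252, 202) [[464.2 167.3  84. ]]
```

View pics/c3.png

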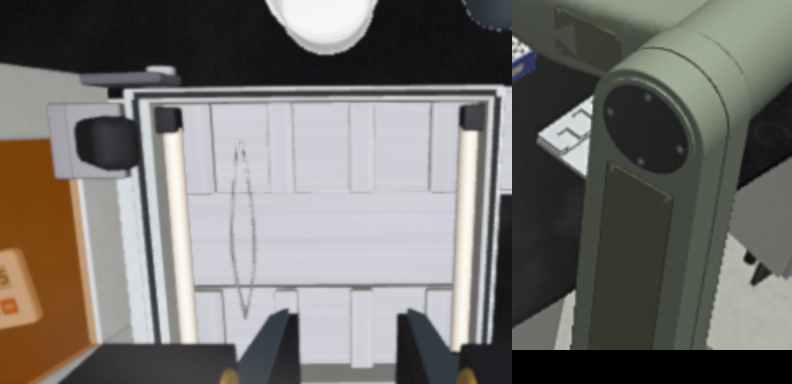

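The forceps have not moved: points at picture (249,146), bow at (254,257). The wedge is still seated at top left.

```bash
python3 - <<'E'
from h import *
import pickle
f=pickle.load(open('w6.pkl','rb'));P=onz(f,[(249.4,146.2),(253.7,257.5)],86);m=P.mean(0);d=P[0]-P[1];y=np.degrees(np.arctan2(d[1],d[0]))
print(P.round(1),m.round(1),y,np.linalg.norm(d));print(to([m[0],m[1],76],y))
E
```

```text
[[522.8 169.3  86. ]
 [402.  165.6  86. ]] [462.4 167.5  86. ] 1.7379054105960872 120.77160434927549
[ 0.005  -0.0691  0.2198  0.0212  0.0025  0.3918]
```

Call:
{"fn": "send_rows", "kwargs": {"targets": "0.004 -0.04 0.01 0 0 0 33;0.004 -0.069 0.03 0 0 0 33;0.004 -0.069 0.07 0 0 0 33;0.004 -0.069 0.11 0 0 0 33;0.004 -0.069 0.15 0 0 0 33;0.004 -0.069 0.18 0 0 0 33;0.004 -0.069 0.2 0 0 0 33;0.004 -0.069 0.213 0 0 0 33;0.004 -0.069 0.219 0 0 0 33;0.004 -0.069 0.219 0 0 0 33;0.004 -0.069 0.219 0 0 0 33"}}

```text
time_s: 24.48
ee_pos: [461.7, 168.5, 77.4]
ee_rot: [-180.0, -0.1, 2.2]
force: [0.2, -0.2, 0.2]
gripper_width: 30.2
gripper_force: 0.0
```

Call:
{"fn": "send_rows", "kwargs": {"targets": "0 0 0 0 0 0 0;0 0 0 0 0 0 0;0 0 0 0 0 0 0;0 0 0 0 0 0 0;0 0 0 0 0 0 0;0 0 0 0 0 0 0", "grip_force": 12}}

```text
time_s: 24.98
ee_pos: [461.7, 169.0, 77.9]
ee_rot: [-180.0, -0.1, 2.3]
force: [0.0, -0.8, 6.3]
gripper_width: 15.8
gripper_force: 12.0
```

Call:
{"fn": "send_rows", "kwargs": {"targets": "0 0 -0.03 0 0 0 0;0 0 -0.07 0 0 0 0;0 0 -0.11 0 0 0 0;0 0.01 -0.15 0 0 0 0;0 0.04 -0.18 0 0 0 0;0 0.08 -0.18 0 0 0 0;0 0.12 -0.18 0 0 0 0;0 0.12 -0.18 0 0 0 0"}}

```text
time_s: 25.65
ee_pos: [465.5, 43.4, 257.4]
ee_rot: [179.8, -0.0, 1.9]
force: [-0.0, 0.4, -0.3]
gripper_width: 16.4
gripper_force: 12.0
```

Call:
{"fn": "send_rows", "kwargs": {"targets": "0.013 0.355 0.05 0 0 -6.1 0;0.013 0.355 0.05 0 0 -6.1 0;0.013 0.355 0.05 0 0 -6.1 0;0.013 0.355 0.05 0 0 -6.1 0;0.013 0.355 0.05 0 0 -6.1 0;0.013 0.355 0.05 0 0 -6.1 0;0.013 0.355 0.05 0 0 -6.1 0;0.013 0.355 0.05 0 0 -6.1 0;0.013 0.355 0.05 0 0 -6.1 0;0.013 0.355 0.05 0 0 -6.1 0;0.013 0.355 0.05 0 0 -6.1 0;0.013 0.355 0.05 0 0 -6.1 0"}}

```text
time_s: 26.65
ee_pos: [492.6, -304.4, 206.4]
ee_rot: [-179.9, 0.0, 8.4]
force: [0.2, -0.6, -1.0]
gripper_width: 15.9
gripper_force: 12.0
```

```bash
python3 - <<'E'
from h import *
import pickle
s=env.state();print(s['time_s'],s['ee_pos'],s['ee_rot'],s['gripper_width'])
f=snap('wrist','w7.png');pickle.dump(f,open('w7.pkl','wb'))
print(to([489.5,-305.1,40],8.4),to([489.5,-305.1,8],8.4))
E
```

```text
26.65 [ 492.55046401 -304.35251072  206.4371692 ] [-1.79909365e+02  4.64380704e-02  8.36861632e+00] 15.909658190232527
[-0.0033  0.0008  0.1668 -0.0562  0.0175  0.0187] [-0.0033  0.0008  0.1988 -0.0562  0.0175  0.0187]
```

View pics/w7.png

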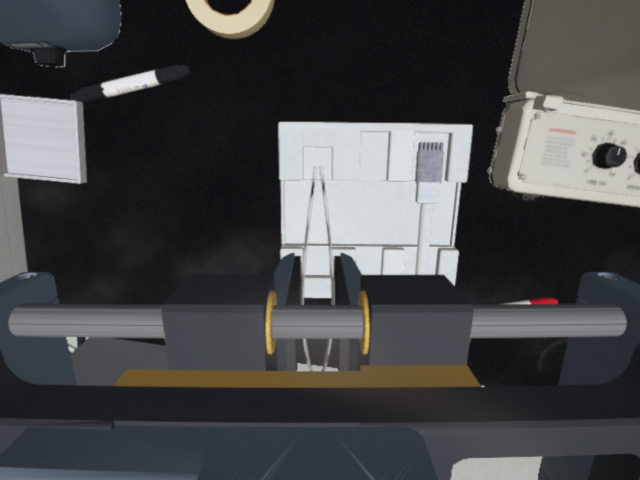

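The brush lies within the wide compartment (tip (430,145)). The forceps hang straight over the short compartment, which spans (303–333,148). Lowering now.

Call:
{"fn": "send_rows", "kwargs": {"targets": "-0.003 0 0.04 0 0 0 0;-0.003 0 0.08 0 0 0 0;-0.003 0 0.12 0 0 0 0;-0.003 0 0.15 0 0 0 0;-0.003 0 0.17 0 0 0 0;-0.003 0 0.18 0 0 0 0;-0.003 0 0.18 0 0 0 0;-0.003 0 0.18 0 0 0 0"}}

```text
time_s: 27.37
ee_pos: [490.6, -305.3, 27.8]
ee_rot: [180.0, -0.1, 8.4]
force: [0.6, 0.6, 0.3]
gripper_width: 16.3
gripper_force: 12.0
```

```bash
python3 - <<'E'
from h import *
s=env.state();print(s['time_s'],s['ee_pos'],s['ee_rot'],s['gripper_width'],s['force'])
print(to([489.5,-305.1,8],8.4))
E
```

```text
27.3667 [ 490.57936803 -305.2706674    27.81446032] [ 1.79959047e+02 -5.26070336e-02  8.43353002e+00] 16.287621380032906 [0.62090681 0.55619441 0.28993558]
[-0.0011 -0.0003  0.0198  0.0409 -0.0526  0.0335]
```

Call:
{"fn": "send_rows", "kwargs": {"targets": "0 0 0.01 0 0 0 0;0 0 0.018 0 0 0 0;0 0 0.02 0 0 0 0;0 0 0.02 0 0 0 0;0 0 0.02 0 0 0 0"}}

```text
time_s: 27.78
ee_pos: [490.3, -305.9, 7.8]
ee_rot: [180.0, -0.1, 8.4]
force: [0.1, 1.1, 4.1]
gripper_width: 15.9
gripper_force: 12.0
```

Call:
{"fn": "send_rows", "kwargs": {"targets": "0 0 0 0 0 0 33;0 0 0 0 0 0 33;0 0 0 0 0 0 33;0 0 0 0 0 0 33;0 0 -0.03 0 0 0 33;0 0 -0.07 0 0 0 33;0 0 -0.11 0 0 0 33;0 0 -0.15 0 0 0 33;0 0 -0.19 0 0 0 33;0 0 -0.2 0 0 0 33;0 0 -0.2 0 0 0 33;0 0 -0.2 0 0 0 33"}}

```text
time_s: 28.78
ee_pos: [489.5, -305.6, 206.5]
ee_rot: [-180.0, 0.0, 8.4]
force: [-1.1, 1.0, -1.0]
gripper_width: 30.2
gripper_force: 0.0
```

```bash
python3 - <<'E'
from h import *
import pickle
s=env.state();print(s['time_s'],s['ee_pos'],s['ee_rot'],s['gripper_width'],s['force'])
f=snap('wrist','w8.png');pickle.dump(f,open('w8.pkl','wb'))
a=cv2.resize(f['image'][90:310,240:500],None,fx=1.9,fy=1.9,interpolation=cv2.INTER_CUBIC);b=snap('scene')['image'][160:310,220:370]
o=np.zeros((418,800,3),np.uint8);o[:,:494]=a;o[:300,500:]=cv2.resize(b,(300,300));cv2.imwrite('pics/c4.png',o)
E
```

```text
28.7833 [ 489.45421031 -305.57762603  206.49015474] [-1.79992387e+02  1.53525006e-02  8.36580043e+00] 30.240182251869154 [-1.11982788  0.97347545 -0.98604742]
```

View pics/c4.png

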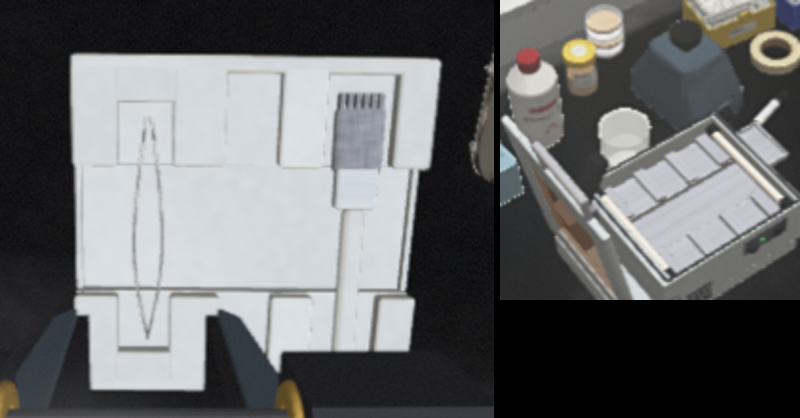

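Both instruments lie in their compartments: forceps from (148,118) to (148,338), brush tip at (360,95). The hatch is still propped and the chamber is empty. Now I fetch the wedge.

Call:
{"fn": "send_rows", "kwargs": {"targets": "0.068 -0.253 -0.095 0 0 -84 60;0.068 -0.253 -0.095 0 0 -84 60;0.068 -0.253 -0.095 0 0 -84 60;0.068 -0.253 -0.095 0 0 -84 60;0.068 -0.253 -0.095 0 0 -84 60;0.068 -0.253 -0.095 0 0 -84 60;0.068 -0.253 -0.095 0 0 -84 60;0.068 -0.253 -0.095 0 0 -84 60;0.068 -0.253 -0.095 0 0 -84 60;0.068 -0.253 -0.095 0 0 -84 60;0.068 -0.253 -0.095 0 0 -84 60;0.068 -0.253 -0.095 0 0 -84 60"}}

```text
time_s: 29.88
ee_pos: [519.5, -45.3, 299.3]
ee_rot: [-179.7, -0.0, 92.7]
force: [-0.1, 1.0, -0.6]
gripper_width: 54.3
gripper_force: 0.0
```

Call:
{"fn": "send_rows", "kwargs": {"targets": "0 0 0 0 0 0 60;0 0 0 0 0 0 60;0 0 0 0 0 0 60"}}

```text
time_s: 30.13
ee_pos: [519.9, -45.5, 300.7]
ee_rot: [-179.9, -0.0, 92.3]
force: [0.7, 0.3, 0.4]
gripper_width: 54.6
gripper_force: 0.0
```

```bash
python3 - <<'E'
from h import *
s=env.state();print(s['time_s'],s['ee_pos'],s['ee_rot'])
print(to([520,205,300],92.3),to([520.1,224.4,142],92.3))
E
```

```text
30.1333 [519.92973709 -45.52941206 300.65525933] [-1.79860703e+02 -1.49762976e-02  9.22535487e+01]
[ 0.2503  0.0099  0.0007 -0.1393 -0.015  -0.0464] [ 0.2697  0.0112  0.1587 -0.1393 -0.015  -0.0464]
```

Call:
{"fn": "send_rows", "kwargs": {"targets": "0.262 0.0105 0 0 0 0 60;0.262 0.0105 0 0 0 0 60;0.262 0.0105 0 0 0 0 60;0.262 0.0105 0 0 0 0 60;0.262 0.0105 0 0 0 0 60;0.262 0.0105 0 0 0 0 60;0.262 0.0105 0 0 0 0 60;0.262 0.0105 0 0 0 0 60;0.267 0.0105 0 0 0 0 60;0.267 0.0105 0 0 0 0 60"}}

```text
time_s: 30.97
ee_pos: [519.7, 221.2, 301.6]
ee_rot: [-180.0, 0.0, 92.3]
force: [-0.3, -0.0, 0.1]
gripper_width: 54.4
gripper_force: 0.0
```

```bash
python3 - <<'E'
from h import *
s=env.state();print(s['time_s'],s['ee_pos'],s['ee_rot'],s['force'])
f=snap('wrist','w9.png')
a=cv2.resize(f['image'][40:340,120:520],None,fx=1.3,fy=1.3)
b=cv2.resize(snap('scene')['image'][160:310,220:370],(270,270))
o=np.zeros((390,800,3),np.uint8);o[:,:520]=a;o[:270,530:]=b;cv2.imwrite('pics/c5.png',o)
print(to([520.1,223.5,142],92.3))
E
```

```text
30.9667 [519.69549843 221.18639315 301.61725444] [-1.79969308e+02  2.90362653e-02  9.23046828e+01] [-0.26038606 -0.0457587   0.0927557 ]
[ 0.0032  0.0004  0.1599 -0.0034  0.0357 -0.0412]
```

View pics/c5.png

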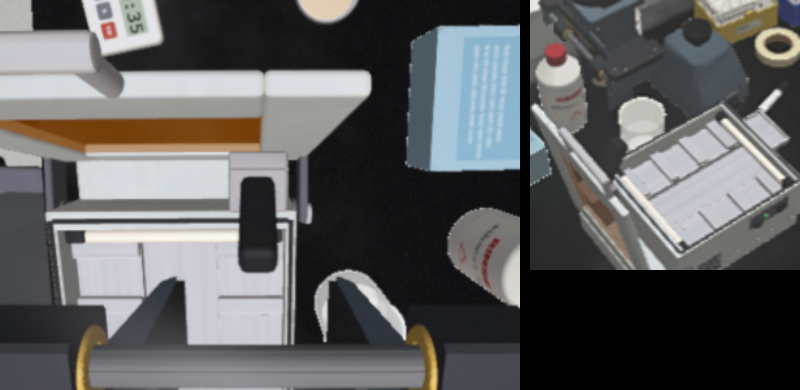

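The wedge stands square in the gap (grip at (258,225)), centred between the fingers.

Call:
{"fn": "send_rows", "kwargs": {"targets": "0.003 0 0.04 0 0 0 60;0.003 0 0.08 0 0 0 60;0.003 0 0.115 0 0 0 60;0.003 0 0.14 0 0 0 60;0.003 0 0.155 0 0 0 60;0.003 0 0.16 0 0 0 60;0.003 0 0.16 0 0 0 60;0.003 0 0.16 0 0 0 60"}}

```text
time_s: 31.73
ee_pos: [520.4, 224.2, 142.9]
ee_rot: [179.9, -0.0, 92.3]
force: [0.7, 0.0, 0.6]
gripper_width: 54.7
gripper_force: 0.0
```

Call:
{"fn": "send_rows", "kwargs": {"targets": "0 0 0 0 0 0 0;0 0 0 0 0 0 0;0 0 0 0 0 0 0;0 0 0 0 0 0 0;0 0 0 0 0 0 0;0 0 0 0 0 0 0;0 0 0 0 0 0 0;0 0 0 0 0 0 0", "grip_force": 50}}

```text
time_s: 32.4
ee_pos: [520.0, 224.8, 142.5]
ee_rot: [179.9, -0.0, 92.4]
force: [0.6, -0.1, 4.2]
gripper_width: 25.9
gripper_force: 50.0
```

Call:
{"fn": "send_rows", "kwargs": {"targets": "0 0 -0.01 0 0 0 0;0 0 -0.03 0 0 0 0;0 0 -0.055 0 0 0 0;0 0 -0.08 0 0 0 0;0 0 -0.105 0 0 0 0;-0.02 0 -0.115 0 0 0 0;-0.05 0 -0.115 0 0 0 0;-0.05 0 -0.115 0 0 0 0"}}

```text
time_s: 33.07
ee_pos: [521.2, 170.6, 257.7]
ee_rot: [-180.0, 0.2, 92.2]
force: [-0.8, -0.6, -3.7]
gripper_width: 25.1
gripper_force: 50.0
```

Call:
{"fn": "send_rows", "kwargs": {"targets": "-0.235 -0.004 0 0 0 0 0;-0.235 -0.004 0 0 0 0 0;-0.235 -0.004 0 0 0 0 0;-0.235 -0.004 0 0 0 0 0;-0.235 -0.004 0 0 0 0 0;-0.235 -0.004 0 0 0 0 0;-0.235 -0.004 0 0 0 0 0;-0.235 -0.004 0 0 0 0 0;-0.235 -0.004 0 0 0 0 0;-0.235 -0.004 0 0 0 0 0"}}

```text
time_s: 33.9
ee_pos: [527.1, -59.1, 256.7]
ee_rot: [-179.9, -0.0, 92.4]
force: [-0.4, 0.5, -2.5]
gripper_width: 25.5
gripper_force: 50.0
```

```bash
python3 - <<'E'
from h import *
s=env.state();print(s['time_s'],s['ee_pos'],s['ee_rot'],s['gripper_width'],s['force'])
f=snap('wrist','w10.png');fs=snap('scene','s10.png')
print(to([527,-60.6,124],92.3))
# ledge outer edges check: project model corners for numeric comparison on image gradients
C=R.from_euler('z',2.3,degrees=True);o=np.array([456.3,114.3,0])
Q=[o+C.apply(v) for v in ([104,-192,35],[24,-192,35],[104,-118,35],[24,-118,35])]
print(proj(f,Q).round(0).tolist())
for y in(0,):
  g=cv2.cvtColor(f['image'],cv2.COLOR_BGR2GRAY)
  for c in (int(proj(f,[o+C.apply([40,-192,35])])[0][0]),int(proj(f,[o+C.apply([90,-192,35])])[0][0])):print(c,g[0:330:6,min(max(c,0),639)].tolist())
E
```

```text
33.9 [527.07587077 -59.07168852 256.71874076] [-1.79947437e+02 -3.55889103e-02  9.24394722e+01] 25.466162145389017 [-0.35213777  0.49118561 -2.47119165]
[-0.0016 -0.0003  0.1328 -0.024  -0.013   0.1782]
[[353.0, 220.0], [281.0, 220.0], [355.0, 152.0], [280.0, 152.0]]
295 [202, 203, 202, 203, 203, 203, 186, 205, 204, 206, 205, 205, 205, 206, 206, 206, 206, 206, 205, 208, 215, 251, 188, 140, 224, 210, 210, 211, 210, 210, 177, 182, 184, 184, 186, 187, 153, 27, 27, 28, 27, 26, 29, 29, 28, 30, 29, 29, 28, 32, 34, 56, 83, 114, 131]
340 [206, 205, 206, 206, 206, 206, 182, 204, 205, 207, 206, 205, 206, 206, 207, 207, 207, 210, 208, 210, 58, 68, 70, 141, 226, 212, 212, 212, 212, 212, 174, 180, 185, 187, 188, 189, 185, 60, 46, 28, 28, 27, 28, 26, 29, 29, 26, 27, 29, 33, 30, 55, 84, 116, 136]
```

Call:
{"fn": "send_rows", "kwargs": {"targets": "-0.001 0 0.03 0 0 0 0;-0.001 0 0.07 0 0 0 0;-0.001 0 0.095 0 0 0 0;-0.001 0 0.112 0 0 0 0;-0.001 0 0.122 0 0 0 0;-0.001 0 0.128 0 0 0 0;-0.001 0 0.131 0 0 0 0;-0.001 0 0.131 0 0 0 0;-0.001 0 0.131 0 0 0 0"}}

```text
time_s: 34.75
ee_pos: [528.2, -61.2, 127.0]
ee_rot: [179.9, 0.0, 92.4]
force: [-0.4, -0.6, -2.6]
gripper_width: 25.9
gripper_force: 50.0
```

```bash
python3 - <<'E'
from h import *
s=env.state();print(s['time_s'],s['ee_pos'],s['ee_rot'],s['gripper_width'],s['force'],s['torque'])
E
```

```text
34.75 [528.24553328 -61.21731517 127.00776817] [1.79875415e+02 2.46101751e-02 9.23826651e+01] 25.857171518711716 [-0.39175035 -0.5558356  -2.59733646] [-0.04212995 -0.10921858 -0.0137264 ]
```

Call:
{"fn": "send_rows", "kwargs": {"targets": "0 0 0.0015 0 0 0 0;0 0 0.003 0 0 0 0;0 0 0.003 0 0 0 0;0 0 0.003 0 0 0 0"}}

```text
time_s: 35.08
ee_pos: [528.3, -61.4, 124.5]
ee_rot: [179.8, 0.0, 92.4]
force: [-1.4, 0.4, 6.3]
gripper_width: 25.3
gripper_force: 50.0
```

```bash
python3 - <<'E'
from h import *
s=env.state();print(s['time_s'],s['ee_pos'],s['force'],s['torque'])
E
```

```text
35.0833 [528.28444075 -61.4315503  124.46678755] [-1.37873349  0.37790647  6.28260297] [ 0.02094084  0.249049   -0.02818284]
```

Call:
{"fn": "send_rows", "kwargs": {"targets": "0 0 0 0 0 0 60;0 0 0 0 0 0 60;0 0 0 0 0 0 60;0 0 0 0 0 0 60;0 0 0 0 0 0 60;0 0 -0.02 0 0 0 60;0 0 -0.05 0 0 0 60;0 0 -0.09 0 0 0 60;0 0 -0.13 0 0 0 60;-0.02 0 -0.17 0 0 0 60;-0.06 0 -0.2 0 0 0 60;-0.06 0 -0.2 0 0 0 60"}}

```text
time_s: 36.08
ee_pos: [531.7, -124.5, 328.1]
ee_rot: [179.5, 0.3, 92.3]
force: [0.9, 0.1, 0.2]
gripper_width: 54.7
gripper_force: 0.0
```

Call:
{"fn": "send_rows", "kwargs": {"targets": "-0.22 -0.05 0 0 0 0 60;-0.22 -0.05 0 0 0 0 60;-0.22 -0.05 0 0 0 0 60;-0.22 -0.05 0 0 0 0 60;-0.22 -0.05 0 0 0 0 60;-0.22 -0.05 0 0 0 0 60;-0.22 -0.05 0 0 0 0 60;-0.22 -0.05 0 0 0 0 60;-0.22 -0.05 0 0 0 0 60;-0.22 -0.05 0 0 0 0 60;-0.22 -0.05 0 0 0 0 60;-0.22 -0.05 0 0 0 0 60"}}

```text
time_s: 37.08
ee_pos: [489.4, -341.9, 323.2]
ee_rot: [180.0, 0.0, 92.5]
force: [1.1, 0.1, 0.1]
gripper_width: 54.7
gripper_force: 0.0
```

Call:
{"fn": "send_rows", "kwargs": {"targets": "0 0 0 0 0 0 60;0 0 0 0 0 0 60;0 0 0 0 0 0 60;0 0 0 0 0 0 60;0 0 0 0 0 0 60;0 0 0 0 0 0 60;0 0 0 0 0 0 60;0 0 0 0 0 0 60;0 0 0 0 0 0 60;0 0 0 0 0 0 60;0 0 0 0 0 0 60;0 0 0 0 0 0 60"}}

```text
time_s: 38.08
ee_pos: [489.0, -343.1, 323.0]
ee_rot: [180.0, 0.0, 92.4]
force: [-0.3, -0.3, -0.1]
gripper_width: 54.8
gripper_force: 0.0
```

Call:
{"fn": "send_rows", "kwargs": {"targets": "0 0 0 0 0 0 60;0 0 0 0 0 0 60;0 0 0 0 0 0 60;0 0 0 0 0 0 60;0 0 0 0 0 0 60;0 0 0 0 0 0 60;0 0 0 0 0 0 60;0 0 0 0 0 0 60;0 0 0 0 0 0 60;0 0 0 0 0 0 60;0 0 0 0 0 0 60;0 0 0 0 0 0 60"}}

```text
time_s: 39.08
ee_pos: [489.0, -343.1, 323.0]
ee_rot: [180.0, 0.0, 92.4]
force: [0.3, -0.3, 0.7]
gripper_width: 54.5
gripper_force: 0.0
```

Call:
{"fn": "send_rows", "kwargs": {"targets": "0 0 0 0 0 0 60;0 0 0 0 0 0 60;0 0 0 0 0 0 60;0 0 0 0 0 0 60;0 0 0 0 0 0 60;0 0 0 0 0 0 60;0 0 0 0 0 0 60;0 0 0 0 0 0 60;0 0 0 0 0 0 60;0 0 0 0 0 0 60;0 0 0 0 0 0 60;0 0 0 0 0 0 60"}}

```text
time_s: 40.08
ee_pos: [489.0, -343.1, 323.0]
ee_rot: [180.0, 0.0, 92.4]
force: [-0.2, -0.1, -0.7]
gripper_width: 54.9
gripper_force: 0.0
```

Call:
{"fn": "send_rows", "kwargs": {"targets": "0 0 0 0 0 0 60;0 0 0 0 0 0 60;0 0 0 0 0 0 60;0 0 0 0 0 0 60;0 0 0 0 0 0 60;0 0 0 0 0 0 60;0 0 0 0 0 0 60;0 0 0 0 0 0 60;0 0 0 0 0 0 60;0 0 0 0 0 0 60;0 0 0 0 0 0 60;0 0 0 0 0 0 60"}}

```text
time_s: 41.08
ee_pos: [489.0, -343.1, 323.0]
ee_rot: [180.0, 0.0, 92.4]
force: [0.4, 0.5, -0.3]
gripper_width: 54.8
gripper_force: 0.0
```

Call:
{"fn": "send_rows", "kwargs": {"targets": "0 0 0 0 0 0 60;0 0 0 0 0 0 60;0 0 0 0 0 0 60;0 0 0 0 0 0 60;0 0 0 0 0 0 60;0 0 0 0 0 0 60;0 0 0 0 0 0 60;0 0 0 0 0 0 60;0 0 0 0 0 0 60;0 0 0 0 0 0 60;0 0 0 0 0 0 60;0 0 0 0 0 0 60"}}

```text
time_s: 42.08
ee_pos: [489.0, -343.1, 323.0]
ee_rot: [180.0, 0.0, 92.4]
force: [-0.5, 0.8, 0.0]
gripper_width: 54.6
gripper_force: 0.0
```

Call:
{"fn": "send_rows", "kwargs": {"targets": "0 0 0 0 0 0 60;0 0 0 0 0 0 60;0 0 0 0 0 0 60;0 0 0 0 0 0 60;0 0 0 0 0 0 60;0 0 0 0 0 0 60;0 0 0 0 0 0 60;0 0 0 0 0 0 60;0 0 0 0 0 0 60;0 0 0 0 0 0 60;0 0 0 0 0 0 60;0 0 0 0 0 0 60"}}

```text
time_s: 43.08
ee_pos: [489.0, -343.1, 323.0]
ee_rot: [180.0, 0.0, 92.4]
force: [0.8, 0.2, -0.2]
gripper_width: 54.5
gripper_force: 0.0
```

Call:
{"fn": "send_rows", "kwargs": {"targets": "0 0 0 0 0 0 60;0 0 0 0 0 0 60;0 0 0 0 0 0 60;0 0 0 0 0 0 60;0 0 0 0 0 0 60;0 0 0 0 0 0 60;0 0 0 0 0 0 60;0 0 0 0 0 0 60;0 0 0 0 0 0 60;0 0 0 0 0 0 60;0 0 0 0 0 0 60;0 0 0 0 0 0 60"}}

```text
time_s: 44.08
ee_pos: [489.0, -343.1, 323.0]
ee_rot: [180.0, 0.0, 92.4]
force: [0.2, -1.2, -0.6]
gripper_width: 54.5
gripper_force: 0.0
```

Call:
{"fn": "send_rows", "kwargs": {"targets": "0 0 0 0 0 0 60;0 0 0 0 0 0 60;0 0 0 0 0 0 60;0 0 0 0 0 0 60;0 0 0 0 0 0 60;0 0 0 0 0 0 60;0 0 0 0 0 0 60;0 0 0 0 0 0 60;0 0 0 0 0 0 60;0 0 0 0 0 0 60;0 0 0 0 0 0 60;0 0 0 0 0 0 60"}}

```text
time_s: 45.08
ee_pos: [489.0, -343.1, 323.0]
ee_rot: [180.0, 0.0, 92.4]
force: [0.8, -0.0, 0.6]
gripper_width: 54.7
gripper_force: 0.0
```

```bash
python3 - <<'E'
from h import *
s=env.state();print(s['time_s'],s['ee_pos'],s['force'])
f0=cv2.imread('pics/scene0.png');f=snap('scene','s11.png')
# unchanged hatch area? compare with the shut hatch picture
m=np.zeros(f0.shape[:2],np.uint8);cv2.fillPoly(m,[np.array([[258,248],[330,210],[378,257],[304,304]])],1)
print('diff to shut',cv2.absdiff(f0,f['image'])[m>0].mean())
E
```

```text
45.0833 [ 489.01162778 -343.09908078  322.95993179] [ 0.82314482 -0.01773543  0.60113674]
diff to shut 63.04452753229096
```

Call:
{"fn": "send_rows", "kwargs": {"targets": "0.12 -0.03 0 0 0 90 60;0.12 -0.03 0 0 0 90 60;0.12 -0.03 0 0 0 90 60;0.12 -0.03 0 0 0 90 60;0.12 -0.03 0 0 0 90 60;0.12 -0.03 0 0 0 90 60;0.12 -0.03 0 0 0 90 60;0.12 -0.03 0 0 0 90 60;0.12 -0.03 0 0 0 90 60;0.12 -0.03 0 0 0 90 60;0.12 -0.03 0 0 0 90 60;0.12 -0.03 0 0 0 90 60"}}

```text
time_s: 46.13
ee_pos: [454.0, -224.4, 323.0]
ee_rot: [180.0, -0.0, 6.1]
force: [0.1, 0.7, 0.3]
gripper_width: 54.6
gripper_force: 0.0
```

Call:
{"fn": "send_rows", "kwargs": {"targets": "0 0 0 0 0 0 60;0 0 0 0 0 0 60;0 0 0 0 0 0 60;0 0 0 0 0 0 60;0 0 0 0 0 0 60;0 0 0 0 0 0 60;0 0 0 0 0 0 60;0 0 0 0 0 0 60;0 0 0 0 0 0 60;0 0 0 0 0 0 60;0 0 0 0 0 0 60;0 0 0 0 0 0 60"}}

```text
time_s: 47.13
ee_pos: [454.1, -224.4, 323.0]
ee_rot: [180.0, -0.0, 6.4]
force: [0.0, -0.7, -0.2]
gripper_width: 55.0
gripper_force: 0.0
```

Call:
{"fn": "send_rows", "kwargs": {"targets": "0 0 0 0 0 0 60;0 0 0 0 0 0 60;0 0 0 0 0 0 60;0 0 0 0 0 0 60;0 0 0 0 0 0 60;0 0 0 0 0 0 60;0 0 0 0 0 0 60;0 0 0 0 0 0 60;0 0 0 0 0 0 60;0 0 0 0 0 0 60;0 0 0 0 0 0 60;0 0 0 0 0 0 60"}}

```text
time_s: 48.13
ee_pos: [454.1, -224.4, 322.9]
ee_rot: [180.0, -0.0, 6.4]
force: [0.6, 0.7, -0.1]
gripper_width: 54.5
gripper_force: 0.0
```

Call:
{"fn": "send_rows", "kwargs": {"targets": "0 0 0 0 0 0 60;0 0 0 0 0 0 60;0 0 0 0 0 0 60;0 0 0 0 0 0 60;0 0 0 0 0 0 60;0 0 0 0 0 0 60;0 0 0 0 0 0 60;0 0 0 0 0 0 60;0 0 0 0 0 0 60;0 0 0 0 0 0 60;0 0 0 0 0 0 60;0 0 0 0 0 0 60"}}

```text
time_s: 49.13
ee_pos: [454.1, -224.4, 323.0]
ee_rot: [180.0, -0.0, 6.4]
force: [-0.5, 0.3, -0.0]
gripper_width: 54.5
gripper_force: 0.0
```

Call:
{"fn": "send_rows", "kwargs": {"targets": "0 0 0 0 0 0 60;0 0 0 0 0 0 60;0 0 0 0 0 0 60;0 0 0 0 0 0 60;0 0 0 0 0 0 60;0 0 0 0 0 0 60;0 0 0 0 0 0 60;0 0 0 0 0 0 60;0 0 0 0 0 0 60;0 0 0 0 0 0 60;0 0 0 0 0 0 60;0 0 0 0 0 0 60"}}

```text
time_s: 50.13
ee_pos: [454.1, -224.4, 323.0]
ee_rot: [180.0, -0.0, 6.4]
force: [-0.4, -0.3, -0.6]
gripper_width: 54.4
gripper_force: 0.0
```

Call:
{"fn": "send_rows", "kwargs": {"targets": "0 0 0 0 0 0 60;0 0 0 0 0 0 60;0 0 0 0 0 0 60;0 0 0 0 0 0 60;0 0 0 0 0 0 60;0 0 0 0 0 0 60;0 0 0 0 0 0 60;0 0 0 0 0 0 60;0 0 0 0 0 0 60;0 0 0 0 0 0 60;0 0 0 0 0 0 60;0 0 0 0 0 0 60"}}

```text
time_s: 51.13
ee_pos: [454.1, -224.5, 322.9]
ee_rot: [180.0, 0.0, 6.4]
force: [-0.4, 0.1, 0.4]
gripper_width: 54.7
gripper_force: 0.0
```

Call:
{"fn": "send_rows", "kwargs": {"targets": "0 0 0 0 0 0 60;0 0 0 0 0 0 60;0 0 0 0 0 0 60;0 0 0 0 0 0 60;0 0 0 0 0 0 60;0 0 0 0 0 0 60;0 0 0 0 0 0 60;0 0 0 0 0 0 60;0 0 0 0 0 0 60;0 0 0 0 0 0 60;0 0 0 0 0 0 60;0 0 0 0 0 0 60"}}

```text
time_s: 52.13
ee_pos: [454.1, -224.4, 322.9]
ee_rot: [180.0, 0.0, 6.4]
force: [0.2, -0.8, -0.3]
gripper_width: 54.4
gripper_force: 0.0
```

Call:
{"fn": "send_rows", "kwargs": {"targets": "0 0 0 0 0 0 60;0 0 0 0 0 0 60;0 0 0 0 0 0 60;0 0 0 0 0 0 60;0 0 0 0 0 0 60;0 0 0 0 0 0 60;0 0 0 0 0 0 60;0 0 0 0 0 0 60;0 0 0 0 0 0 60;0 0 0 0 0 0 60;0 0 0 0 0 0 60;0 0 0 0 0 0 60"}}

```text
time_s: 53.13
ee_pos: [454.1, -224.4, 323.0]
ee_rot: [180.0, -0.0, 6.4]
force: [1.0, 0.1, 0.1]
gripper_width: 54.5
gripper_force: 0.0
```

```bash
cat > wt.py <<'E'
from h import *
f0=cv2.imread('pics/scene0.png')
m=np.zeros(f0.shape[:2],np.uint8);cv2.fillPoly(m,[np.array([[258,248],[330,210],[378,257],[304,304]])],1)
for k in range(50):
    f=snap('scene')
    if k%10==0:print(env.state()['time_s'],cv2.absdiff(f0,f['image'])[m>0].mean().round(1))
print(env.state()['ee_pos'])
E
python3 wt.py
```

```text
53.1833 2.1
53.6833 1.4
54.1833 1.4
54.6833 1.4
55.1833 1.4
[ 454.05774509 -224.42025927  322.96579321]
```

The hatch picture now matches the shut one. One last look covers the wedge and the tray.

```bash
python3 - <<'E'
from h import *
f=snap('wrist')['image'];s=snap('side')['image']
o=np.zeros((600,800,3),np.uint8);o[:330]=cv2.resize(f[20:284],(800,330));o[340:600,:330]=cv2.resize(s[180:284,260:392],(330,260),interpolation=cv2.INTER_CUBIC)
o[340:600,340:]=cv2.resize(snap('scene')['image'][150:320,150:450],(460,260));cv2.imwrite('pics/fin.png',o)
E
```

```text
(no output)
```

View pics/fin.png

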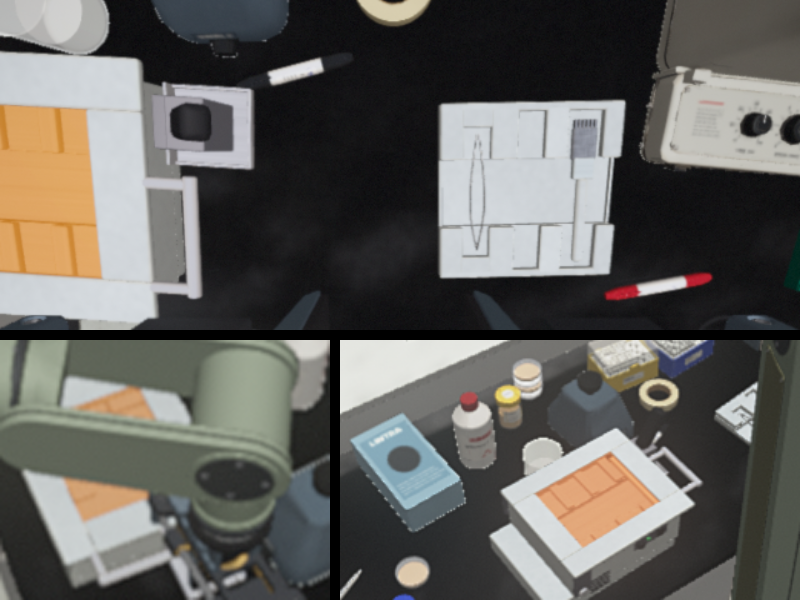

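The hatch is shut. The wedge stands square on the ledge (around (190,125)), and the forceps and brush lie in their compartments (x 477 and 583). Handing in.

```bash
python3 -c "
from workcell import env
print(env.job_done())"
```

```text
the job is handed in; nothing more can be done
None
```

I handed the job in after about 55 s of robot time: forceps and brush (no spatula was there) are in their compartments, the hatch is shut and the wedge stands on the ledge; the hand-in gave no verdict.

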